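# Hang the cup holder and nest the honing cups in it

### The arm

A 7-joint arm with a two-finger parallel gripper is mounted at the origin on the work surface. World frame = base frame: x ahead of the robot, y to its left, z up, the work surface at z = 0. Lengths are in m, angles in rad, forces in N, time in s.
With the tool pointing down it reaches from about 0.425 to 0.925 m from the base axis. Payload 6.8 kg.
Tool frame: the origin (TCP) lies at the very end of the fingers, on their centre line; the grasp point (between the pads) lies 19 mm behind it; z points along the fingers, y is the line along which they close (so a half turn about z gives the same grasp; the last joint's range is limited). The gripper opens to 88 mm and grips with 3 to 60 N. Pads are 20 mm wide; open, the fingers measure 115 mm over their backs; the gripper's body (75 mm by 178 mm) begins 61 mm behind the grasp point.
Start: joints at [-1.361, 0.477, 0.022, 1.555, -0.011, 1.109, -0.083], TCP at [0.211, 0.641, 0.223] pointing down, gripper open.
Joint ranges: [-2.96, 2.96], [-0.34, 2.1], [-1.41, 1.46], [0.24, 2.44], [-1.37, 4.51], [0.17, 1.92], [-2.96, 2.96]. Speed limits (rad/s): [2.39, 2.39, 3.14, 3.14, 3.14, 3.14, 3.14].

### API

Orientations are given as a rotation vector (axis times angle).
In Python, from plant import ctrl gives the robot as it stands.
- The arm moves only by the shell command python3 -m pendant 'ROWS' [FORCE]. ROWS is JSON, a list of rows, each a list of 3 entries, a list of its own where there are three numbers: the closure in counts, from 0 (fully open) to 255 (shut), then the shift along the tool's x, y, z in units of 25 mm (1.0 is 25 mm), then the turn, a rotation vector about the tool's x, y, z in units of 1.5 rad (1.0 is 1.5 rad). In form: [[grip, [dx, dy, dz], [ax, ay, az]], ...]. A call has 1 to 12 rows; each row shifts and turns the commanded pose from where the row before left it, along the tool's axes as they then stand; what a row does not reach is not made up. A row lasts 1/8 s, in which the tool goes at most 62.5 mm and 10.7 degrees, less where a joint would pass 70% of its speed; a pose out of reach is approached as far as the arm can. A call with a number of a shift or a turn outside -1 to 1 is refused whole. A call with a gripper value outside its range is refused whole. The fingers move at their own pace and stop on an object; FORCE is the grip in N (left out, the last holds). Time passes only in rows, so rows that do not move let the fingers close. It gives the time, the measured TCP pose, the force, the opening and the grip force at its end, in the units of the state.
- ctrl.sense(): the state, without advancing time (a new reading comes with each control period).
- ctrl.capture(name): name is "scene" or "top" or "wrist"; returns the picture (420x560x3 uint8, red, green, blue); there is no depth.
- ctrl.camera_params(name): a dict with "mtx" (3x3 intrinsics, pixels), "k1" (the pictures are not rectified: a ray, as slopes to the right and down, at radius r is drawn at 1 + k1 r^2 times it, then the intrinsics apply), "world_to_cam" (4x4, takes a point from world to camera coordinates). Camera axes: x right, y down, z forward; pixel columns grow to the right and rows downward; lengths in m; the calibration is good to about 2 mm. A picture is of the moment at which its call begins: read the wrist's pose just before it. camera_params takes no time and is no camera call; for the wrist camera it gives the pose at the moment of the call.
- ctrl.sign_off(): hands the job in; it is judged then, once.
The state is a dict: "time_s": time; "qpos": joint angles; "qvel": joint speeds; "tau": joint torques, N m; "ee_pos": TCP position; "eef_rot": TCP orientation; "force": force on the tool from outside, world axes, zero at the start; "moment": the same for the moment, N m; "opening": opening from 0.0 (shut) to 1.0 (fully open); "grasp_force": force on a finger pad.
Only numpy, scipy, OpenCV 4.12 (cv2) and the standard library are available. Lean on these libraries where they do the work, as an engineer would, in place of code of your own. Each camera call takes 0.05 s, during which the arm holds its last target. There are 200 camera calls.

### The job

Hang the yellow cup holder on the slotted upright: hook its four tabs into the two upper rows of slots, press it flush and then down until it is fully home, and let go. Only then put all the stoneware cups that are on the bench away in it, nested upright one inside the other in size order with the widest cup on the holder's seat. The cups are brittle, so hold them with a light grip, and leave the whetstone, the tape and the bottle where they are.

Things in the scene. Friction and masses are not known exactly. Their poses are not given: they have to be found in the camera images.
- upright: fixed slotted upright, grey steel sheet (sizes in mm) 112 wide, 175 high, 4 thick, its dark foot plate behind it. Origin: middle of the front face at bench height; x horizontal, from the front face into the sheet, z up. Slots in two columns at y = -32 and +32 and three rows, each 13 wide, 22 high, lower edges at z = 60, 100 and 140; free space behind. Place and heading vary.
- upright_rest (a point): point on the upright's front face, midway between the columns, at the height of the lower edges of the middle row of slots (z = 100); axes as the upright
- holder: loose yellow steel cup holder, about 400 g (sizes in mm), standing on the bench in the attitude in which it hangs. Origin: underside, under the centre of its round seat; x towards its back plate, z up. Seat disc radius 39, 4 thick, ringed by a lip of inner radius 35, top at z = 13. Back plate 90 wide (y), 4 thick, z 0 to 75, rear face at x = 88. Hung in the two upper rows its underside is 80 above the bench.
- holder_seat (a point): centre of the seat's upper face (holder x = 0, y = 0, z = 4 mm)
- holder_grip (a point): point in the holder's upright grip fin, 13 below its top (holder x = 65, y = 0, z = 52 mm). The fin stands between seat and back plate: 12 thick (y), x 46 to 84, top at z = 65
- holder_hooks (a point): centre of the four steel hook tabs on the rear face (holder x = 88, y = 0, z = 40 mm). Tabs at y = -32 and +32, 8 wide: necks 8 high, lower faces at z = 20 and 60, run 5.5 back, then a lip 4 thick and 16 high reaches 8 below the neck (lip z 12 to 28, 52 to 68; end x = 97.5). With the lips level with the slots, press the plate flush, then lower about 11: necks rest on the slot edges.
- holder_back (a point): middle of the rear face of the back plate, at the height of the lower pair of necks' lower faces (holder x = 88, y = 0, z = 20 mm); meets upright_rest when the holder hangs home in the two upper rows (up to 2.5 of play)
- whetstone: bystander: brown whetstone on a dark wooden base, 70 x 210 x 38 mm, loose; leave it alone. Origin under its centre
- tape: bystander: roll of blue tape, outside radius 50, 25 high (mm), loose; leave it alone. Origin under its centre
- rinse: bystander: clear bottle, radius 30, 170 high (mm), loose; leave it alone. Origin under its centre
- cup_a: blue glazed brittle stoneware cup, widest of the set, always there: round, outside radius 34 at the rim, 31 at the foot, 45 high, wall 2, bottom 12 thick (mm). Origin: centre of the underside, z up. Cracks if gripped with more than 50 N; 20 to 30 N holds it. Any smaller cup fits inside it with about 2 to spare and sticks out 22 or more.
- cup_b: white glazed brittle stoneware cup, may be absent: round, outside radius 30 at the rim, 27 at the foot, 55 high, wall 2, bottom 12 thick (mm). Origin: centre of the underside, z up. Cracks if gripped with more than 50 N; 20 to 30 N holds it. Any smaller cup fits inside it with about 2 to spare and sticks out 22 or more.
- cup_c: terracotta brown brittle stoneware cup, may be absent: round, outside radius 26 at the rim, 23 at the foot, 65 high, wall 2, bottom 12 thick (mm). Origin: centre of the underside, z up. Cracks if gripped with more than 50 N; 20 to 30 N holds it. Any smaller cup fits inside it with about 2 to spare and sticks out 22 or more.
- cup_d: green brittle stoneware cup, may be absent: round, outside radius 22 at the rim, 19 at the foot, 75 high, wall 2, bottom 12 thick (mm). Origin: centre of the underside, z up. Cracks if gripped with more than 50 N; 20 to 30 N holds it. Any smaller cup fits inside it with about 2 to spare and sticks out 22 or more.
- cup_e: yellow brittle stoneware cup, may be absent: round, outside radius 18 at the rim, 15 at the foot, 85 high, wall 2, bottom 12 thick (mm). Origin: centre of the underside, z up. Cracks if gripped with more than 50 N; 20 to 30 N holds it. Any smaller cup fits inside it with about 2 to spare and sticks out 22 or more.
- cup_f: dark grey brittle stoneware cup, may be absent: round, outside radius 14 at the rim, 11 at the foot, 95 high, wall 2, bottom 12 thick (mm). Origin: centre of the underside, z up. Cracks if gripped with more than 50 N; 20 to 30 N holds it. The narrowest of the set; fits inside any other, sticking out 22 or more.

How it is judged:
On the way:
1. the empty holder hangs home in the two upper rows of slots and is released, with no cup in it (x of holder_back in the frame of upright between -0.0035 and 0.002 m and z of holder_back in the frame of upright between 0.0965 and 0.1035 m and y of holder_back in the frame of upright between -0.006 and 0.006 m and angle between holder's own z axis and vertical below 0.09 rad and angle between the x axis of holder and the x axis of upright, either way round below 0.12 rad and contact force between the fingers and holder below 0.1 N and horizontal distance between each of cup_a, cup_b, cup_c, cup_d, cup_e, cup_f and holder_seat above 0.05 m), for 0.2 s.
At the end, for the whole second after the job is handed in: Holder home in the two upper slot rows: rear face and necks within 3.5 mm, 6 mm sideways, tilt under 0.09 rad, square within 0.12 rad. All cups present upright (0.12 rad), within 18 mm of the seat axis, each standing on the floor of the next larger one (5 mm), at rest (x of holder_back in the frame of upright between -0.0035 and 0.002 m and z of holder_back in the frame of upright between 0.0965 and 0.1035 m and y of holder_back in the frame of upright between -0.006 and 0.006 m and angle between holder's own z axis and vertical below 0.09 rad and angle between the x axis of holder and the x axis of upright, either way round below 0.12 rad and linear speed of each of holder, cup_a, cup_b, cup_c, cup_d, cup_e, cup_f below 0.02 m/s and horizontal distance between each of cup_a, cup_b, cup_c, cup_d, cup_e, cup_f and holder_seat below 0.018 m and angle between each of cup_a, cup_b, cup_c, cup_d, cup_e, cup_f's own z axis and vertical below 0.12 rad and z of cup_a in the frame of holder_seat between -0.003 and 0.005 m and z of cup_b in the frame of holder_seat between -0.003 and 0.017 m and z of each of cup_b, cup_c, cup_d, cup_e, cup_f in the frame of cup_a above 0.009 m and z of cup_c in the frame of holder_seat between -0.003 and 0.029 m and z of each of cup_c, cup_d, cup_e, cup_f in the frame of cup_b above 0.009 m and z of cup_d in the frame of holder_seat between -0.003 and 0.041 m and z of each of cup_d, cup_e, cup_f in the frame of cup_c above 0.009 m and z of cup_e in the frame of holder_seat between -0.003 and 0.053 m and z of each of cup_e, cup_f in the frame of cup_d above 0.009 m and z of cup_f in the frame of holder_seat between -0.003 and 0.065 m and z of cup_f in the frame of cup_e above 0.009 m); the robot touches nothing.
It fails at once if the whetstone is shifted by more than 20 mm (distance of whetstone from where it was at the start of the episode above 0.02 m).
It fails at once if the tape is shifted by more than 20 mm (distance of tape from where it was at the start of the episode above 0.02 m).
It fails at once if the bottle is shifted by more than 20 mm (distance of rinse from where it was at the start of the episode above 0.02 m).
It fails at once if a cup is squeezed by the fingers far too hard: more than 125 N for both fingers together (contact force between the fingers and cup_a above 125 N or contact force between the fingers and cup_b above 125 N or contact force between the fingers and cup_c above 125 N or contact force between the fingers and cup_d above 125 N or contact force between the fingers and cup_e above 125 N or contact force between the fingers and cup_f above 125 N).
Of cup_b, cup_c, cup_d, cup_e, cup_f only 3 to 5 are there at a start; the rules pass over those that are not, and their reading is None.
At some moment in a run one of holder, cup_a, cup_b, cup_c may be knocked a few centimetres aside while the robot is not near it.
It also fails if it takes over 210 s, if anything falls off the work surface, if the arm or the gripper's body presses on something with over 40 N, if the wrist force passes 120 N, or if a joint passes its speed limit or range.

## Working session

There is one attempt and no reset: what is moved stays moved. The work goes in short steps, Python scripts to look and compute and a shell command to move; the robot and the scene stay as the last step left them, time stands still between calls to the robot, and variables do not carry over. Pictures are saved under pics/ and viewed, at most 14 in all, crops included, and the job is handed in when it is done.

```bash
ls; mkdir -p pics; python3 - <<'E'
from plant import ctrl
import cv2,numpy as np
s=ctrl.sense();print({k:np.round(v,3) for k,v in s.items()})
for n in ["scene","top"]:
    cv2.imwrite(f"pics/{n}0.png",cv2.cvtColor(ctrl.capture(n),cv2.COLOR_RGB2BGR))
    p=ctrl.camera_params(n);print(n,{k:np.round(v,3).tolist() for k,v in p.items()})
E
```

```text
pics
{'time_s': np.float64(0.0), 'qpos': array([-1.361,  0.478,  0.022,  1.556, -0.012,  1.109, -0.083]), 'qvel': array([-0.   ,  0.   , -0.001,  0.003, -0.003, -0.   , -0.   ]), 'tau': array([-0.0000e+00, -5.8285e+01,  1.5350e+00, -2.7261e+01, -5.4000e-02,
        1.7000e-02,  0.0000e+00]), 'ee_pos': array([0.211, 0.641, 0.222]), 'eef_rot': array([-4.970e-01, -3.102e+00,  3.000e-03]), 'force': array([-0.539,  1.163,  0.462]), 'moment': array([-0.043, -0.02 ,  0.022]), 'grasp_force': np.float64(0.0), 'opening': np.float64(0.999)}
scene {'mtx': [[450.256, 0.0, 274.394], [0.0, 450.256, 203.603], [0.0, 0.0, 1.0]], 'k1': -0.142, 'world_to_cam': [[-0.886, 0.464, 0.002, 0.501], [0.262, 0.506, -0.822, -0.058], [-0.382, -0.728, -0.57, 1.486], [0.0, 0.0, 0.0, 1.0]]}
top {'mtx': [[404.646, 0.0, 282.548], [0.0, 404.646, 210.154], [0.0, 0.0, 1.0]], 'k1': -0.096, 'world_to_cam': [[0.003, -1.0, -0.006, 0.003], [-0.99, -0.002, -0.142, 0.559], [0.142, 0.006, -0.99, 0.874], [0.0, 0.0, 0.0, 1.0]]}
```

View pics/top0.png

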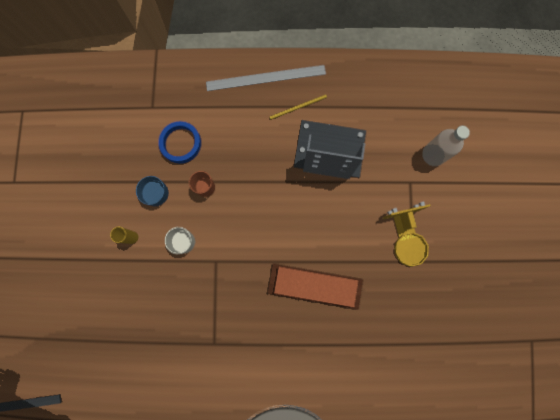

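View pics/scene0.png

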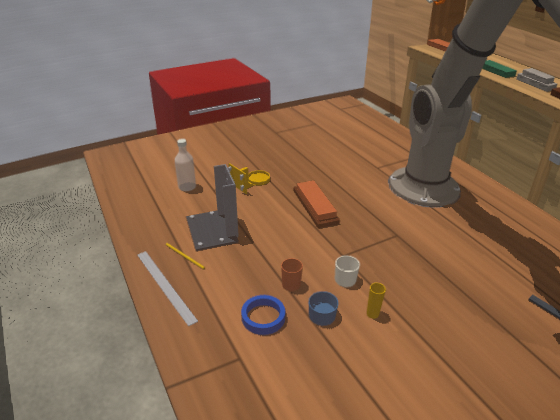

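The top view shows the blue cup (152,192), white (180,240), brown (202,184), yellow (123,236), holder (411,248), upright (330,150), tape (180,143), whetstone (316,287) and bottle (445,145). There is no green or grey cup. Next I'll enlarge the upright and holder.

```bash
cat > h.py <<'E'
import numpy as np,cv2
from scipy.spatial.transform import Rotation as R
from plant import ctrl
def undist(p,px):
    K=p["mtx"];d=(np.atleast_2d(px).astype(float)-[K[0][2],K[1][2]])/[K[0][0],K[1][1]]
    u=d.copy()
    for _ in range(20): u=d/(1+p["k1"]*(u**2).sum(1,keepdims=True))
    return u
def onplane(p,px,z):
    T=np.linalg.inv(np.array(p["world_to_cam"]));u=undist(p,px)
    d=np.c_[u,np.ones(len(u))]@T[:3,:3].T;o=T[:3,3]
    return o+d*((z-o[2])/d[:,2:3])
def proj(p,X):
    W=np.array(p["world_to_cam"]);c=np.atleast_2d(X)@W[:3,:3].T+W[:3,3];u=c[:,:2]/c[:,2:]
    u=u*(1+p["k1"]*(u**2).sum(1,keepdims=True));K=p["mtx"]
    return u*[K[0][0],K[1][1]]+[K[0][2],K[1][2]]
def shot(n,f=None):
    p=ctrl.camera_params(n);im=cv2.cvtColor(ctrl.capture(n),cv2.COLOR_RGB2BGR)
    if f: cv2.imwrite("pics/"+f,im)
    return p,im
def mask(im,lo,hi):
    return cv2.inRange(cv2.cvtColor(im,cv2.COLOR_BGR2HSV),lo,hi)
def tool():
    s=ctrl.sense();return np.array(s["ee_pos"]),R.from_rotvec(s["eef_rot"])
def goto(P,yaw=None):
    """shift (tool axes, 25mm units) and turn (about tool z, 1.5rad) from measured pose to P with tool y at world yaw"""
    t,r=tool();d=r.inv().apply(np.array(P)-t)/.025
    y=r.apply([0,1,0]);a=np.arctan2(y[1],y[0]);out="";tilt=r.apply([0,0,1])
    if yaw is not None:
        e=(yaw-a+np.pi/2)%np.pi-np.pi/2; out=f" turn about tool z {-e/1.5:.3f} units ({-np.degrees(e):.1f} deg)"
    print("tcp",t.round(4),"tool-y yaw",round(a,3),"tool z",tilt.round(3)," shift units",d.round(2),out)
E
python3 - <<'E'
import cv2,numpy as np
a=cv2.imread("pics/top0.png")[110:275,280:480];b=cv2.imread("pics/scene0.png")[135:260,170:290]
a=cv2.resize(a,None,fx=2.4,fy=2.4,interpolation=cv2.INTER_CUBIC);b=cv2.resize(b,None,fx=2.6,fy=2.6,interpolation=cv2.INTER_CUBIC)
o=np.zeros((max(len(a),len(b)),a.shape[1]+b.shape[1],3),np.uint8);o[:len(a),:a.shape[1]]=a;o[:len(b),a.shape[1]:]=b
print(a.shape,b.shape);cv2.imwrite("pics/crop1.png",o)
E
```

```text
(396, 480, 3) (325, 312, 3)
```

View pics/crop1.png

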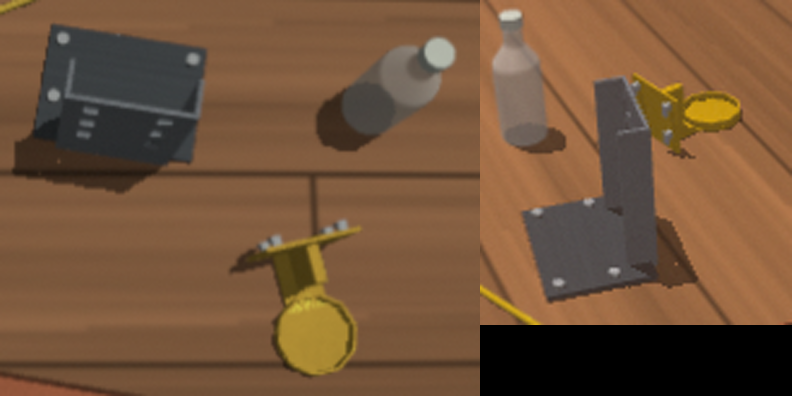

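```bash
python3 - <<'E'
from h import *
top=cv2.imread("pics/top0.png");p=ctrl.camera_params("top")
print("cam",np.linalg.inv(np.array(p["world_to_cam"]))[:3,3].round(3))
c=lambda x,y:(280+x/2.4,110+y/2.4)
e=onplane(p,[c(66,97),c(200,116)],.175);d=e[0]-e[1];print("upright top edge",e.round(4),np.linalg.norm(d),"x-axis yaw",np.arctan2(-d[0],d[1]))
for q,z in ((c(316,336),.013),):print("seat",onplane(p,[q],z).round(4))
e=onplane(p,[c(245,253),c(360,229)],.075);d=e[0]-e[1];print("plate",e.round(4),np.linalg.norm(d),np.arctan2(-d[0],d[1]))
for n,px,h in(("a",(152,192),.03),("b",(180,240),.04),("c",(202,184),.05),("e",(120,235),.085),("tape",(180,143),.02),("whet",(316,287),.038)):
    print(n,onplane(p,[px],h).round(3))
m=mask(top,(20,120,70),(35,255,255));n,l,st,ce=cv2.connectedComponentsWithStats(m)
for i in range(1,n):
    if st[i,4]>40:print(st[i],ce[i].round(1))
goto([.5,.3,.3])
E
```

```text
cam [ 0.43  -0.001  0.945]
upright top edge [[ 0.6585 -0.0451  0.175 ]
 [ 0.6429 -0.1549  0.175 ]] 0.11088867129106432 x-axis yaw -0.14111371060197578
seat [[ 0.4703 -0.2944  0.013 ]]
plate [[ 0.5428 -0.2124  0.075 ]
 [ 0.5651 -0.32    0.075 ]] 0.10981829942361718 0.2044100552294712
a [[0.603 0.308 0.03 ]]
b [[0.491 0.235 0.04 ]]
c [[0.617 0.187 0.05 ]]
e [[0.498 0.356 0.085]]
tape [[0.724 0.25  0.02 ]]
whet [[ 0.388 -0.07   0.038]]
[270  95  57  24 211] [298.4 106.4]
[ 386  205   44   62 1414] [409.1 238.6]
[110 227  28  17 347] [123.1 235.5]
tcp [0.2108 0.6407 0.2218] tool-y yaw 1.253 tool z [-0.    -0.002 -1.   ]  shift units [-15.25  -9.33  -3.11]
```

```bash
python3 -m pendant '[[0,[0,0,0],[0,0,-0.115]],[0,[0,0,0],[0,0,-0.115]],[0,[0,0,0],[0,0,-0.115]],[0,[-0.66,-1,0],[0,0,0]],[0,[-0.66,-1,0],[0,0,0]],[0,[-0.66,-1,0],[0,0,0]],[0,[-0.66,-1,0],[0,0,0]],[0,[-0.66,-1,0],[0,0,0]],[0,[-0.66,-1,0],[0,0,0]],[0,[-0.66,-1,0],[0,0,0]],[0,[-0.66,-1,0],[0,0,0]],[0,[-0.66,-1,0],[0,0,0]]]' 25
python3 -m pendant '[[0,[-0.66,-1,0],[0,0,0]],[0,[-0.66,-1,0],[0,0,0]],[0,[-0.66,-1,0],[0,0,0]],[0,[-0.66,-1,0],[0,0,0]],[0,[-0.66,-1,0],[0,0,0]],[0,[-0.66,-1,0],[0,0,0]],[0,[-0.66,-1,0],[0,0,0]],[0,[0.23,-1,0],[0,0,0]],[0,[0.23,-1,0],[0,0,0]],[0,[0.23,-1,0],[0,0,0]],[0,[0.23,-1,0],[0,0,0]],[0,[0.23,-1,0],[0,0,0]]]'
python3 -m pendant '[[0,[0.23,-1,0],[0,0,0]],[0,[0.23,-1,0],[0,0,0]],[0,[0.23,-1,0],[0,0,0]],[0,[0.23,-1,0],[0,0,0]],[0,[0.23,-1,0],[0,0,0]],[0,[0.23,-1,0],[0,0,0]],[0,[0.23,-1,0],[0,0,0]],[0,[0.23,-1,0],[0,0,0]],[0,[0.23,-1,0],[0,0,0]],[0,[0.23,-1,0],[0,0,0]],[0,[0.23,-1,0],[0,0,0]],[0,[0.23,-1,0],[0,0,0]]]'
python3 -c "
from h import *
goto([.534,-.281,.2],1.771)"
```

```text
time_s: 1.6
ee_pos: [0.4016, 0.4491, 0.2223]
eef_rot: [0.313, -3.125, 0.001]
force: [1.6, 0.4, 0.0]
opening: 1.002
grasp_force: 0.0
time_s: 3.1
ee_pos: [0.5444, 0.172, 0.2227]
eef_rot: [0.314, -3.125, -0.0]
force: [-0.4, 0.1, 0.5]
opening: 1.004
grasp_force: 0.0
time_s: 4.6
ee_pos: [0.5362, -0.135, 0.2227]
eef_rot: [0.314, -3.126, -0.001]
force: [-0.7, 0.4, 0.3]
opening: 0.996
grasp_force: 0.0
tcp [ 0.5362 -0.135   0.2227] tool-y yaw 1.771 tool z [-0.     0.001 -1.   ]  shift units [ 1.25 -5.71  0.9 ]  turn about tool z 0.000 units (0.0 deg)
```

```bash
python3 -c "
from h import *
p,im=shot('wrist');cv2.imwrite('pics/w0.png',im);np.save('w0.npy',p,allow_pickle=True)"
python3 -m pendant '[[0,[0.2,-0.9,0],[0,0,0]],[0,[0.2,-0.9,0],[0,0,0]],[0,[0.2,-0.9,0],[0,0,0]],[0,[0.2,-1,0],[0,0,0]],[0,[0.2,-1,0],[0,0,0]],[0,[0.25,-1,0],[0,0,0]],[0,[0,0,0],[0,0,0]]]'
python3 -c "
from h import *
p,im=shot('wrist');cv2.imwrite('pics/w1.png',im);np.save('w1.npy',p,allow_pickle=True)
print(np.linalg.inv(p['world_to_cam']).round(3),p['mtx'],p['k1']);goto([.534,-.281,.2],1.771)
a=cv2.imread('pics/w0.png');o=np.hstack([a,im]);cv2.imwrite('pics/w01.png',cv2.resize(o,(800,300),interpolation=cv2.INTER_AREA))"
```

```text
time_s: 5.52
ee_pos: [0.5338, -0.2816, 0.2227]
eef_rot: [0.308, -3.126, 0.0]
force: [-0.6, 0.3, 0.5]
opening: 0.999
grasp_force: 0.0
[[-0.197  0.948  0.25   0.467]
 [ 0.98   0.19   0.049 -0.296]
 [-0.001  0.254 -0.967  0.386]
 [ 0.     0.     0.     1.   ]] [[301.24857743   0.         286.13982836]
 [  0.         301.24857743 208.55744549]
 [  0.           0.           1.        ]] -0.00706338701973152
tcp [ 0.5344 -0.2799  0.2225] tool-y yaw 1.769 tool z [-0.     0.001 -1.   ]  shift units [ 0.02 -0.04  0.9 ]  turn about tool z -0.001 units (-0.1 deg)
```

View pics/w01.png

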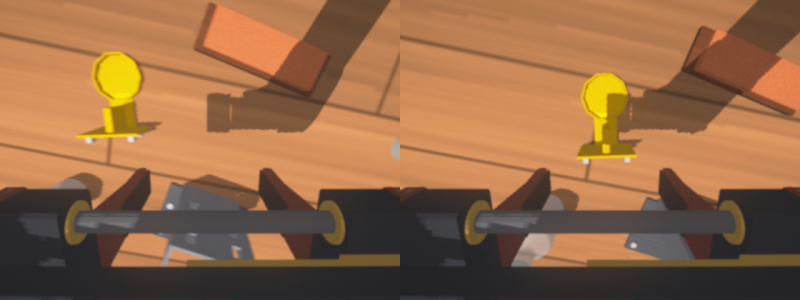

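The wrist view has the holder just ahead of the gripper, with the seat near full-size pixel (287,136) and the back plate near (289,215). Next I'll measure those precisely.

```bash
cat > hold.py <<'E'
from h import *
import sys
p,im=shot('wrist',sys.argv[1]) if len(sys.argv)>1 else (np.load('w1.npy',allow_pickle=True).item(),cv2.imread('pics/w1.png'))
m=mask(im,(20,120,60),(35,255,255));n,l,st,ce=cv2.connectedComponentsWithStats(m);m[260:]=0
i=1+np.argmax([((l==k)&(m>0)).sum() for k in range(1,n)]);M=((l==i)&(m>0)).astype(np.uint8)
ys=np.where(M.any(1))[0];print('rows',ys[0],ys[-1],'cols',np.where(M.any(0))[0][[0,-1]])
w=M.sum(1);
# per-row extents of seat: fit circle to world points of outer lip edge (z=.013), rows up to where width begins to shrink
W=[]
k=ys[0]+np.argmax(w[ys[0]:ys[0]+60])
for r in range(ys[0]+1,k+8):
    c=np.where(M[r])[0];W+= [(c[0]-.5,r),(c[-1]+.5,r)]
P=onplane(p,W,.013)[:,:2];A=np.c_[2*P,np.ones(len(P))];s=np.linalg.lstsq(A,(P**2).sum(1),rcond=None)[0]
print('seat',s[:2].round(4),'r',np.sqrt(s[2]+s[:2]@s[:2]).round(4))
cv2.imwrite('pics/hc.png',cv2.resize(im[90:250,200:380],None,fx=3,fy=3,interpolation=cv2.INTER_CUBIC))
E
python3 hold.py
```

```text
rows 102 222 cols [247 330]
seat [ 0.4738 -0.2949] r 0.0391
```

View pics/hc.png

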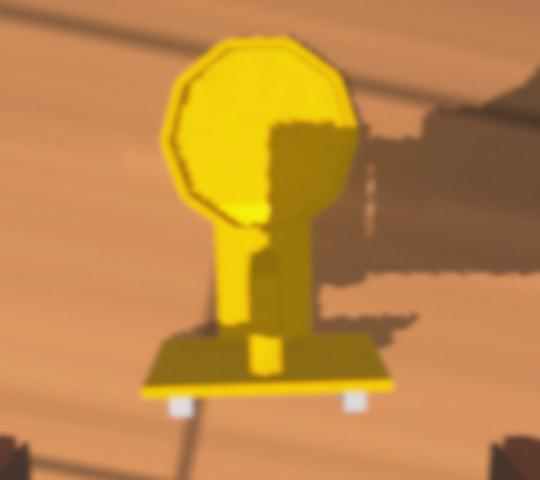

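```bash
python3 -c "
from h import *
p=np.load('w1.npy',allow_pickle=True).item()
c=lambda x,y:(200+x/3,90+y/3)
e=onplane(p,[c(142,398),c(394,391)],.075);d=e[0]-e[1];d=-d if d[1]<0 else d;print(e.round(4),np.linalg.norm(d),np.arctan2(-d[0],d[1]));m=e.mean(0)[:2];s=np.array([.4738,-.2949]);v=m-s;print(m,np.hypot(*v),np.arctan2(v[1],v[0]))
e=onplane(p,[c(249,372),c(283,372)],.065);print('fin',e.round(4))
"
```

```text
[[ 0.5705 -0.3181  0.075 ]
 [ 0.5501 -0.2298  0.075 ]] 0.09063596375828212 0.22719239669628077
[ 0.56030103 -0.27394025] 0.08900414846285672 0.23772457693176746
fin [[ 0.5562 -0.2818  0.065 ]
 [ 0.5537 -0.2695  0.065 ]]
```

```bash
python3 -m pendant '[[0,[-0.11,0,0.9],[0,0,-0.023]],[0,[0,0,1],[0,0,0]],[0,[0,0,1],[0,0,0]],[0,[0,0,1],[0,0,0]],[0,[0,0,1],[0,0,0]],[0,[0,0,1],[0,0,0]],[0,[0,0,1],[0,0,0]],[0,[0,0,0.68],[0,0,0]],[0,[0,0,0],[0,0,0]],[255,[0,0,0],[0,0,0]],[255,[0,0,0],[0,0,0]],[255,[0,0,0],[0,0,0]]]' 50
python3 -m pendant '[[255,[0,0,0],[0,0,0]],[255,[0,0,0],[0,0,0]],[255,[0,0,0],[0,0,0]],[255,[0,0,0],[0,0,0]]]'
python3 -c "
from h import *
goto([.5371,-.28,.033],1.803)"
```

```text
time_s: 7.08
ee_pos: [0.5382, -0.28, 0.0338]
eef_rot: [-0.367, 3.119, -0.001]
force: [0.5, -0.4, -0.0]
opening: 0.7
grasp_force: 0.0
time_s: 7.58
ee_pos: [0.5378, -0.2797, 0.0331]
eef_rot: [0.367, -3.12, -0.0]
force: [-0.2, -0.8, -0.0]
opening: 0.242
grasp_force: 0.0
tcp [ 0.5378 -0.2797  0.0331] tool-y yaw 1.805 tool z [-0.  0. -1.]  shift units [ 0.03 -0.    0.  ]  turn about tool z 0.001 units (0.1 deg)
```

```bash
python3 -m pendant '[[255,[0,0,0],[0,0,0]],[255,[0,0,0],[0,0,0]],[255,[0,0,0],[0,0,0]],[255,[0,0,-0.2],[0,0,0]],[255,[0,0,-0.8],[0,0,0]],[255,[0,0,-1],[0,0,0]],[255,[0,0,-1],[0,0,0]],[255,[0,0,-1],[0,0,0]],[255,[0,0,0],[0,0,0]],[255,[0,0,0],[0,0,0]]]'
python3 hold.py w2.png; python3 -c "
from h import *
goto([.5371,-.28,.033],1.803)"
```

```text
time_s: 8.82
ee_pos: [0.5374, -0.2794, 0.1328]
eef_rot: [0.367, -3.119, -0.001]
force: [0.7, 0.2, -3.6]
opening: 0.135
grasp_force: 50.0
rows 64 259 cols [219 354]
seat [ 0.4751 -0.2951] r 0.0604
tcp [ 0.5371 -0.2793  0.1322] tool-y yaw 1.805 tool z [-0.002  0.001 -1.   ]  shift units [ 0.   -0.03  3.97]  turn about tool z 0.001 units (0.1 deg)
```

View pics/w2.png

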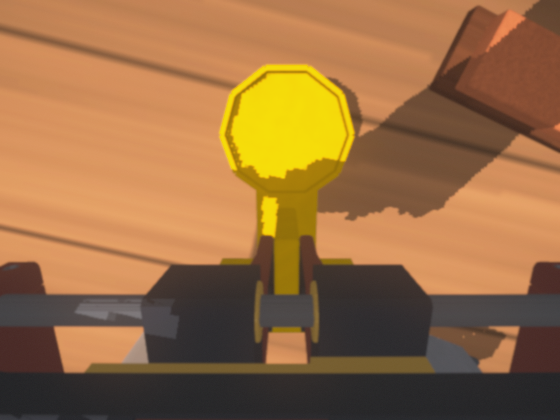

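The holder is gripped and clear of the bench, with its seat at (287,130). Now a closer crop of the upright in the first top and scene pictures.

```bash
python3 - <<'E'
import cv2,numpy as np
a=cv2.imread("pics/top0.png")[115:185,290:370]
cv2.imwrite("pics/crop2.png",cv2.resize(cv2.convertScaleAbs(a,alpha=1.5),None,fx=8,fy=8,interpolation=cv2.INTER_CUBIC))
E
```

```text
(no output)
```

View pics/crop2.png

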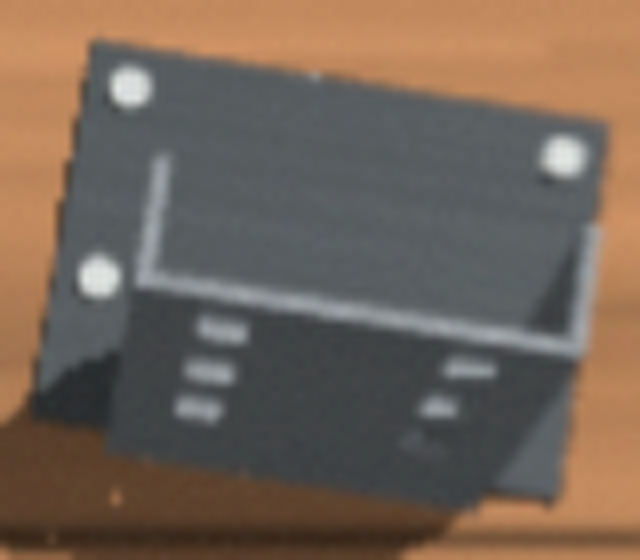

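```bash
python3 -c "
from h import *
p=ctrl.camera_params('top');c=lambda x,y:(290-.5+.5/8+x/8,115-.5+.5/8+y/8)
e=onplane(p,[c(136,285),c(583,357)],.175);d=e[0]-e[1];print(e.round(4),np.linalg.norm(d),np.arctan2(-d[0],d[1]),e.mean(0))
e=onplane(p,[c(221,341),c(470,377)],.140);d=e[0]-e[1];print(e.round(4),np.linalg.norm(d),np.arctan2(-d[0],d[1]),e.mean(0))
e=onplane(p,[c(210,384),c(438,417)],.100);d=e[0]-e[1];print(e.round(4),np.linalg.norm(d),np.arctan2(-d[0],d[1]),e.mean(0))
# top-cam vs arm: holder lip outline now held
q,im=shot('top');m=mask(im,(20,120,60),(35,255,255));cv2.imwrite('pics/t2.png',im)
s=ctrl.camera_params('scene');im=cv2.imread('pics/scene0.png')
print('scene proj corners',proj(s,[[.6585,-.0451,.175],[.6429,-.1549,.175],[.6585,-.0451,0]]).round(1))
"
```

```text
[[ 0.659  -0.0432  0.175 ]
 [ 0.6412 -0.153   0.175 ]] 0.11123619484402673 -0.1607323198438732 [ 0.65007991 -0.09814722  0.175     ]
[[ 0.6546 -0.0669  0.14  ]
 [ 0.6453 -0.1307  0.14  ]] 0.06447529966623271 -0.14402580308937493 [ 0.64997147 -0.09877075  0.14      ]
[[ 0.6538 -0.0671  0.1   ]
 [ 0.645  -0.1282  0.1   ]] 0.06182585682772849 -0.1442310715086539 [ 0.64940339 -0.09764351  0.1       ]
scene proj corners [[234.8 183.7]
 [224.2 163.7]
 [237.7 236.3]]
```

```bash
python3 -c "
from h import *
p=ctrl.camera_params('top');im=cv2.imread('pics/top0.png');m=mask(im,(18,110,60),(38,255,255));m[:,:380]=0;m[:,450:]=0
W=[]
for r in range(238,268):
    c=np.where(m[r])[0]
    if len(c):W+=[(c[0]-.5,r),(c[-1]+.5,r)]
P=onplane(p,W,.011)[:,:2];A=np.c_[2*P,np.ones(len(P))];s=np.linalg.lstsq(A,(P**2).sum(1),rcond=None)[0]
print('seat',s[:2].round(4),'r',np.sqrt(s[2]+s[:2]@s[:2]).round(4))
U=np.array([.650,-.0985]);y=-.150;x=np.array([np.cos(y),np.sin(y)])
for off in(.06,.03,0.): goto([*(U-x*(.023+off)),.124],y+np.pi/2)
"
```

```text
seat [ 0.4728 -0.2943] r 0.041
tcp [ 0.537  -0.2793  0.132 ] tool-y yaw 1.805 tool z [-0.002  0.001 -1.   ]  shift units [-3.    7.23  0.33]  turn about tool z 0.256 units (22.0 deg)
tcp [ 0.537  -0.2793  0.132 ] tool-y yaw 1.805 tool z [-0.002  0.001 -1.   ]  shift units [-4.11  6.78  0.32]  turn about tool z 0.256 units (22.0 deg)
tcp [ 0.537  -0.2793  0.132 ] tool-y yaw 1.805 tool z [-0.002  0.001 -1.   ]  shift units [-5.22  6.33  0.32]  turn about tool z 0.256 units (22.0 deg)
```

```bash
python3 -m pendant '[[255,[0,0,0],[0,0,0.086]],[255,[0,0,0],[0,0,0.085]],[255,[0,0,0],[0,0,0.085]],[255,[0,0.8,0],[0,0,0]],[255,[0,1,0],[0,0,0]],[255,[0,1,0],[0,0,0]],[255,[0,1,0],[0,0,0]],[255,[0,1,0],[0,0,0]],[255,[0,1,0.1],[0,0,0]],[255,[0,1,0.1],[0,0,0]],[255,[0,1,0.1],[0,0,0]],[255,[0,0,0],[0,0,0]]]'
python3 -c "
from h import *
U=np.array([.650,-.0985]);y=-.150;x=np.array([np.cos(y),np.sin(y)])
for off in(.06,.02,0.): goto([*(U-x*(.023+off)),.124],y+np.pi/2)
p,im=shot('wrist','w3.png');p,t=shot('top');p,s=shot('scene','s3.png')
t=cv2.resize(t[110:250,230:410],(400,311),interpolation=cv2.INTER_CUBIC);s=cv2.resize(s[120:280,150:350],(400,311),interpolation=cv2.INTER_CUBIC);w=cv2.resize(im,(380,285))
cv2.imwrite('pics/c3.png',np.hstack([t,s]))
"
```

```text
time_s: 10.42
ee_pos: [0.5668, -0.0825, 0.1248]
eef_rot: [-0.222, -3.132, -0.003]
force: [0.1, 0.4, -4.5]
opening: 0.134
grasp_force: 50.0
tcp [ 0.5668 -0.0825  0.1248] tool-y yaw 1.429 tool z [-0.001  0.002 -1.   ]  shift units [-0.07 -0.14  0.03]  turn about tool z 0.006 units (0.5 deg)
tcp [ 0.5668 -0.0825  0.1248] tool-y yaw 1.429 tool z [-0.001  0.002 -1.   ]  shift units [-1.67 -0.15  0.03]  turn about tool z 0.006 units (0.5 deg)
tcp [ 0.5668 -0.0825  0.1248] tool-y yaw 1.429 tool z [-0.001  0.002 -1.   ]  shift units [-2.47 -0.16  0.03]  turn about tool z 0.006 units (0.5 deg)
```

View pics/c3.png

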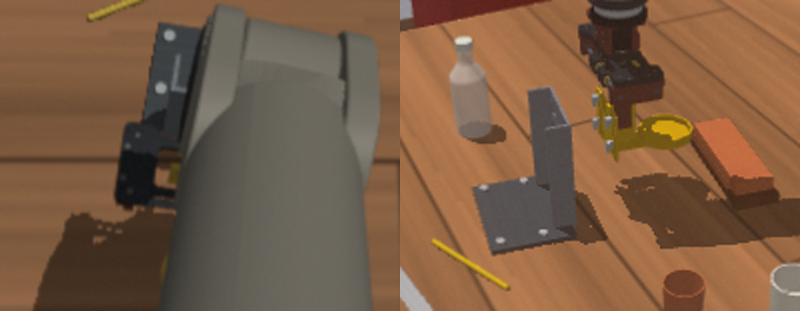

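The holder hangs level in front of the upright, with its tabs facing the slots. Now I'll advance slowly.

```bash
python3 -m pendant '[[255,[0,-0.15,0.03],[0,0,0.006]],[255,[-0.5,0,0],[0,0,0]],[255,[-0.6,0,0],[0,0,0]],[255,[-0.5,0,0],[0,0,0]],[255,[0,0,0],[0,0,0]]]'
python3 -m pendant '[[255,[-0.15,0,0],[0,0,0]],[255,[-0.15,0,0],[0,0,0]],[255,[-0.1,0,0],[0,0,0]],[255,[-0.1,0,0],[0,0,0]]]'
python3 -c "
from h import *
U=np.array([.650,-.0985]);y=-.150;x=np.array([np.cos(y),np.sin(y)])
for off in(0.01,0.): goto([*(U-x*(.023+off)),.124],y+np.pi/2)
"
```

```text
time_s: 11.2
ee_pos: [0.6072, -0.0971, 0.1247]
eef_rot: [0.249, 3.131, -0.0]
force: [-0.3, -0.2, -4.1]
opening: 0.133
grasp_force: 50.0
time_s: 11.7
ee_pos: [0.6181, -0.0988, 0.1249]
eef_rot: [-0.249, -3.131, -0.0]
force: [-7.0, 1.0, 2.8]
opening: 0.133
grasp_force: 50.0
tcp [ 0.6181 -0.0988  0.1249] tool-y yaw 1.412 tool z [-0.  0. -1.]  shift units [0.06 0.2  0.04]  turn about tool z -0.006 units (-0.5 deg)
tcp [ 0.6181 -0.0988  0.1249] tool-y yaw 1.412 tool z [-0.  0. -1.]  shift units [-0.34  0.21  0.04]  turn about tool z -0.006 units (-0.5 deg)
```

```bash
python3 -m pendant '[[255,[0.4,0,0],[0,0,0]],[255,[0,0.2,0.03],[0,0,-0.006]],[255,[0,0,0],[0,0,0]],[255,[0,0,0],[0,0,0]]]'
python3 -c "
from h import *
U=np.array([.650,-.0985]);y=-.150;x=np.array([np.cos(y),np.sin(y)])
for off in(0.01,0.): goto([*(U-x*(.023+off)),.124],y+np.pi/2)
"
```

```text
time_s: 12.2
ee_pos: [0.6094, -0.0923, 0.1242]
eef_rot: [0.235, 3.132, -0.0]
force: [0.2, -0.5, -4.0]
opening: 0.134
grasp_force: 50.0
tcp [ 0.6094 -0.0923  0.1242] tool-y yaw 1.421 tool z [ 0. -0. -1.]  shift units [-0.32 -0.    0.01]  turn about tool z 0.000 units (0.0 deg)
tcp [ 0.6094 -0.0923  0.1242] tool-y yaw 1.421 tool z [ 0. -0. -1.]  shift units [-0.72 -0.    0.01]  turn about tool z 0.000 units (0.0 deg)
```

```bash
python3 -m pendant '[[255,[-0.2,0,0],[0,0,0]],[255,[-0.1,0,0],[0,0,0]],[255,[-0.1,0,0],[0,0,0]],[255,[-0.05,0,0],[0,0,0]],[255,[0,0,0],[0,0,0]]]'
python3 -c "
from h import *
U=np.array([.650,-.0985]);y=-.150;x=np.array([np.cos(y),np.sin(y)])
for off in(0.01,0.): goto([*(U-x*(.023+off)),.124],y+np.pi/2)
"
```

```text
time_s: 12.82
ee_pos: [0.6203, -0.0942, 0.1241]
eef_rot: [-0.235, -3.133, 0.0]
force: [0.1, -0.5, -4.9]
opening: 0.135
grasp_force: 50.0
tcp [ 0.6203 -0.0942  0.1241] tool-y yaw 1.421 tool z [-0. -0. -1.]  shift units [0.12 0.01 0.  ]  turn about tool z 0.000 units (0.0 deg)
tcp [ 0.6203 -0.0942  0.1241] tool-y yaw 1.421 tool z [-0. -0. -1.]  shift units [-0.28  0.01  0.  ]  turn about tool z 0.000 units (0.0 deg)
```

```bash
python3 -m pendant '[[255,[-0.1,0,0],[0,0,0]],[255,[-0.1,0,0],[0,0,0]],[255,[-0.05,0,0],[0,0,0]],[255,[0,0,0],[0,0,0]]]'
python3 -m pendant '[[255,[-0.05,0,0],[0,0,0]],[255,[-0.05,0,0],[0,0,0]],[255,[0,0,0],[0,0,0]]]'
python3 -c "
from h import *
U=np.array([.650,-.0985]);y=-.150;x=np.array([np.cos(y),np.sin(y)])
for off in(0.,): goto([*(U-x*(.023+off)),.124],y+np.pi/2)
"
```

```text
time_s: 13.32
ee_pos: [0.6265, -0.095, 0.1241]
eef_rot: [-0.235, -3.133, 0.0]
force: [0.3, 0.3, -4.2]
opening: 0.134
grasp_force: 50.0
time_s: 13.7
ee_pos: [0.628, -0.0952, 0.124]
eef_rot: [-0.236, -3.131, -0.001]
force: [-3.8, 1.6, -0.3]
opening: 0.137
grasp_force: 50.0
tcp [ 0.628  -0.0952  0.124 ] tool-y yaw 1.421 tool z [-0.002  0.001 -1.   ]  shift units [ 0.03  0.   -0.  ]  turn about tool z -0.000 units (-0.0 deg)
```

Contact came 10 mm deeper than the earlier blocked attempt, so the tabs are through the slots. Next I lower it.

```bash
python3 -m pendant '[[255,[0,0,0.12],[0,0,0]],[255,[0,0,0.12],[0,0,0]],[255,[0,0,0.1],[0,0,0]],[255,[0,0,0],[0,0,0]]]'
python3 -m pendant '[[255,[0,0,0.06],[0,0,0]],[255,[0,0,0.06],[0,0,0]],[255,[0,0,0],[0,0,0]]]'
```

```text
time_s: 14.2
ee_pos: [0.628, -0.0957, 0.1152]
eef_rot: [-0.236, -3.131, 0.0]
force: [-5.4, 0.5, -3.4]
opening: 0.134
grasp_force: 50.0
time_s: 14.58
ee_pos: [0.628, -0.0956, 0.1131]
eef_rot: [-0.236, -3.131, -0.0]
force: [-8.9, 1.1, 3.8]
opening: 0.135
grasp_force: 50.0
```

```bash
python3 -m pendant '[[255,[0,0,0.05],[0,0,0]],[255,[0,0,0.03],[0,0,0]],[255,[0,0,0],[0,0,0]]]'
python3 -c "
from h import *
p,s=shot('scene','s4.png');p,w=shot('wrist','w4.png')
s=cv2.resize(s[130:260,170:310],(400,371),interpolation=cv2.INTER_CUBIC);w=cv2.resize(w,(400,300))
o=np.zeros((371,800,3),np.uint8);o[:,:400]=s;o[:300,400:]=w;cv2.imwrite('pics/c4.png',o)"
```

```text
time_s: 14.95
ee_pos: [0.6281, -0.0956, 0.113]
eef_rot: [-0.236, -3.131, -0.002]
force: [-13.9, 2.4, 17.4]
opening: 0.136
grasp_force: 50.0
```

View pics/c4.png

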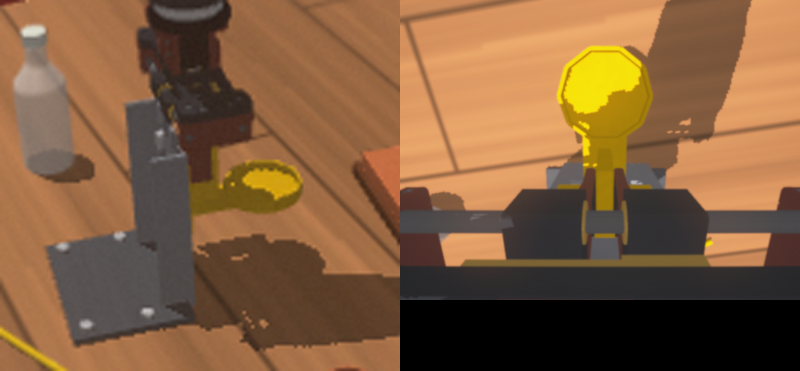

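The holder is flush against the upright with a tab showing through behind it, and the height matches home (0.113). Next I release and retreat upward.

```bash
python3 -m pendant '[[0,[0,0,-0.05],[0,0,0]],[0,[0,0,0],[0,0,0]],[0,[0,0,0],[0,0,0]],[0,[0,0,0],[0,0,0]],[0,[0,0,0],[0,0,0]],[0,[0,0,-0.3],[0,0,0]],[0,[0,0,-0.8],[0,0,0]],[0,[0.3,0,-1],[0,0,0]],[0,[0.5,0,-1],[0,0,0]],[0,[0.7,0,-1],[0,0,0]],[0,[0.7,0,-1],[0,0,0]],[0,[0,0,0],[0,0,0]]]' 25
cat > seat.py <<'E'
from h import *
# hung seat: lip top z=.093
p,im=shot('wrist','seat.png');m=mask(im,(20,120,60),(35,255,255));m[262:]=0
n,l,st,ce=cv2.connectedComponentsWithStats(m);i=1+np.argmax(st[1:,4]);M=l==i
ys=np.where(M.any(1))[0];w=M.sum(1);k=ys[0]+np.argmax(w[ys[0]:ys[0]+75]);W=[]
for r in range(ys[0]+1,k+8):
    c=np.where(M[r])[0];W+=[(c[0]-.5,r),(c[-1]+.5,r)]
P=onplane(p,W,.093)[:,:2];A=np.c_[2*P,np.ones(len(P))];s=np.linalg.lstsq(A,(P**2).sum(1),rcond=None)[0]
print('seat',s[:2].round(4),'r',np.sqrt(s[2]+s[:2]@s[:2]).round(4))
E
python3 seat.py; python3 -c "
from h import *
goto([.57,-.08,.3],1.421)
x=np.array([np.cos(-.15),np.sin(-.15)]);print('expected seat',np.array([.628,-.0956])-.065*x)"
```

```text
time_s: 16.55
ee_pos: [0.5753, -0.0876, 0.2429]
eef_rot: [0.235, 3.127, 0.002]
force: [0.1, 0.0, -0.4]
opening: 1.004
grasp_force: 0.0
seat [ 0.5636 -0.0859] r 0.039
tcp [ 0.5752 -0.0873  0.2414] tool-y yaw 1.421 tool z [ 0.004  0.    -1.   ]  shift units [ 0.24  0.26 -2.35]  turn about tool z -0.000 units (-0.0 deg)
expected seat [ 0.56372988 -0.08588652]
```

```bash
python3 -c "
from h import *
p,s=shot('scene','s5.png');p,t=shot('top','t5.png')
s=cv2.resize(s[130:330,170:400],(400,348),interpolation=cv2.INTER_CUBIC);w=cv2.resize(cv2.imread('pics/seat.png'),(400,300))
o=np.zeros((348,800,3),np.uint8);o[:,:400]=s;o[:300,400:]=w;cv2.imwrite('pics/c5.png',o)"
```

```text
(no output)
```

View pics/c5.png

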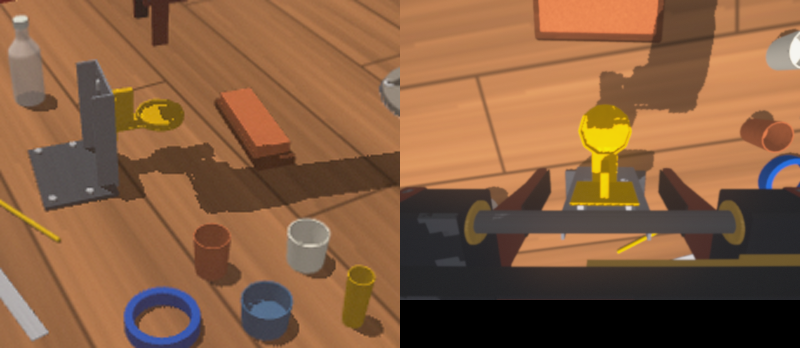

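The holder hangs home; the wrist camera gives the seat at (0.5636,-0.0859), matching the expected point to within 0.1 mm. Now cup a.

```bash
cat > cup.py <<'E'
from h import *
from scipy.optimize import least_squares
import sys
C={'a':((95,60,30),(120,255,255),.034,.045,.013),'b':((0,0,95),(180,70,255),.030,.055,.036),'c':((0,90,25),(9,255,200),.026,.065,.046),'e':((20,120,40),(35,255,255),.018,.085,.062)}
def find(n,cam,fn=None,near=None):
    lo,hi,r,h,off=C[n];p,im=shot(cam,fn);m=mask(im,lo,hi)
    if cam=='wrist': m[255:]=0
    m=cv2.morphologyEx(m,cv2.MORPH_OPEN,np.ones((3,3)));k,l,st,ce=cv2.connectedComponentsWithStats(m);out=[]
    o=np.linalg.inv(np.array(p['world_to_cam']))[:2,3]
    for i in range(1,k):
        if st[i,4]<60: continue
        q=max(cv2.findContours((l==i).astype(np.uint8),cv2.RETR_EXTERNAL,cv2.CHAIN_APPROX_NONE)[0],key=len)
        P=onplane(p,cv2.convexHull(q)[:,0],h)[:,:2];
        if np.ptp(P,0).max()>5*r: continue
        c=P.mean(0)
        if near is not None and np.hypot(*(c-near))>.06: continue
        P=onplane(p,q[:,0],h)[:,:2]
        for _ in range(4):
            u=(c-o)/np.hypot(*(c-o));S=P[(P-c)@u>-.2*r]
            f=least_squares(lambda v:np.hypot(*(S-v).T)-r,c,loss='soft_l1',f_scale=.001);c=f.x
        out.append((c,np.sqrt(np.median(f.fun**2)),st[i,4]))
        print(n,cam,'centre',c.round(4),'med resid mm',round(1e3*out[-1][1],2),'area',st[i,4],'px',ce[i].round(0))
    return out
if __name__=='__main__':
    n=sys.argv[1];b=find(n,'wrist',sys.argv[2] if len(sys.argv)>2 else None,near=tool()[0][:2])
    if b:
        for z in (.2,C[n][4]): goto([*b[0][0],z],1.421)
E
python3 -m pendant '[[0,[0,1,0],[0,0,0]],[0,[0.1,1,0],[0,0,0]],[0,[0.1,1,0],[0,0,0]],[0,[0.1,1,0],[0,0,0]],[0,[0.1,1,0],[0,0,0]],[0,[0.1,1,0],[0,0,0]],[0,[0.1,1,0],[0,0,0]],[0,[0.1,1,0],[0,0,0]],[0,[0.1,1,0],[0,0,0]],[0,[0.1,1,0],[0,0,0]],[0,[0.1,1,0],[0,0,0]],[0,[0.1,1,0],[0,0,0]]]'
python3 -m pendant '[[0,[0.1,1,0.5],[0,0,0]],[0,[0.1,1,0.5],[0,0,0]],[0,[0,1,0.5],[0,0,0]],[0,[0,0.8,0],[0,0,0]],[0,[0,0,0],[0,0,0]],[0,[0,0,0],[0,0,0]]]'
python3 cup.py a wa.png; python3 -c "
from cup import *
for n in 'bce': find(n,'top',near=dict(b=[.491,.235],c=[.617,.187],e=[.498,.356])[n])"
```

```text
time_s: 18.2
ee_pos: [0.5921, 0.2145, 0.2383]
eef_rot: [-0.235, -3.131, 0.002]
force: [1.5, 0.2, 0.1]
opening: 0.999
grasp_force: 0.0
time_s: 18.95
ee_pos: [0.602, 0.3072, 0.2024]
eef_rot: [0.237, 3.132, -0.001]
force: [0.1, -0.7, -0.2]
opening: 0.996
grasp_force: 0.0
a wrist centre [0.5957 0.3153] med resid mm 2.07 area 2312 px [292. 193.]
tcp [0.602  0.3069 0.2025] tool-y yaw 1.419 tool z [ 0.001 -0.    -1.   ]  shift units [0.3 0.3 0.1]  turn about tool z -0.001 units (-0.1 deg)
tcp [0.602  0.3069 0.2025] tool-y yaw 1.419 tool z [ 0.001 -0.    -1.   ]  shift units [0.31 0.3  7.58]  turn about tool z -0.001 units (-0.1 deg)
b top centre [0.4887 0.236 ] med resid mm 0.79 area 634 px [179. 240.]
c top centre [0.5929 0.1903] med resid mm 6.39 area 137 px [203. 186.]
e top centre [0.4986 0.3601] med resid mm 1.05 area 361 px [123. 235.]
```

View pics/wa.png

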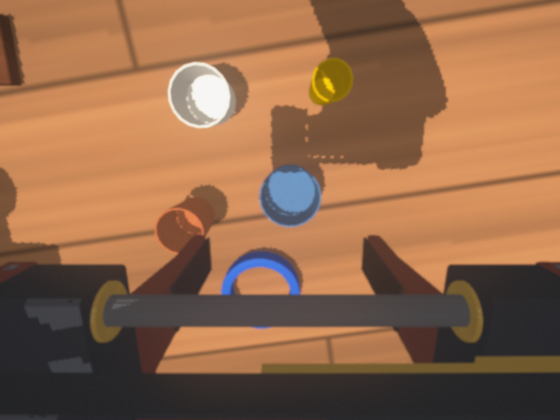

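Hovering over cup a, the blue cup is centred near (290,197) with its rim spanning columns 260–321. The fit residual is a bit large, so I'll check the mask.

```bash
python3 -c "
from h import *
im=cv2.imread('pics/wa.png');H=cv2.cvtColor(im,cv2.COLOR_BGR2HSV);p=ctrl.camera_params('wrist')
print(H[196,256:266].tolist());print(H[196,316:326].tolist());print(H[160:172,290].tolist());print(H[218:232,290].tolist())
for q in((260,196),(321,196),(290.5,196)):print(onplane(p,[q],.045).round(4))
print('c',H[228,[160,175,185,200]].tolist(),H[215,195].tolist(),'wood',H[240,120].tolist(),H[205,220].tolist(),'b',H[95,[173,200,228]].tolist())
"
```

```text
[[13, 138, 212], [12, 131, 207], [10, 96, 189], [170, 30, 154], [113, 52, 147], [108, 68, 123], [111, 53, 101], [115, 45, 96], [113, 52, 98], [112, 57, 103]]
[[109, 81, 120], [108, 81, 119], [108, 83, 129], [109, 76, 151], [120, 30, 160], [6, 61, 181], [11, 120, 209], [13, 136, 216], [12, 139, 217], [13, 137, 217]]
[[12, 122, 127], [11, 121, 126], [11, 119, 126], [10, 104, 118], [5, 50, 102], [123, 25, 93], [109, 61, 101], [108, 74, 107], [109, 74, 107], [108, 74, 107], [109, 77, 112], [106, 94, 139]]
[[113, 61, 100], [111, 61, 100], [111, 61, 100], [111, 59, 100], [113, 57, 99], [111, 61, 101], [109, 73, 116], [108, 74, 148], [122, 29, 161], [6, 67, 180], [11, 122, 195], [12, 136, 197], [12, 136, 199], [12, 136, 200]]
[[0.5994 0.278  0.045 ]]
[[0.6093 0.3436 0.045 ]]
[[0.6044 0.3108 0.045 ]]
c [[10, 150, 126], [10, 155, 123], [10, 153, 135], [9, 162, 184]] [10, 164, 188] wood [12, 145, 187] [12, 132, 126] b [[15, 39, 157], [20, 3, 247], [21, 7, 246]]
```

```bash
sed -i "s/(95,60,30),(120,255,255)/(95,30,30),(130,255,255)/; s/(0,90,25),(9,255,200)/(0,146,25),(11,255,255)/" cup.py
python3 cup.py a; python3 -c "
from cup import *
im=cv2.imread('pics/wa.png');find('c','wrist',near=np.array([.617,.187]))
find('b','wrist',near=np.array([.49,.236]));find('e','wrist',near=np.array([.4986,.36]))"
```

```text
a wrist centre [0.6039 0.31  ] med resid mm 0.55 area 2878 px [290. 196.]
tcp [0.6016 0.3074 0.2024] tool-y yaw 1.42 tool z [ 0.001  0.    -1.   ]  shift units [-0.07  0.12  0.1 ]  turn about tool z -0.001 units (-0.1 deg)
tcp [0.6016 0.3074 0.2024] tool-y yaw 1.42 tool z [ 0.001  0.    -1.   ]  shift units [-0.07  0.12  7.58]  turn about tool z -0.001 units (-0.1 deg)
c wrist centre [0.6192 0.1893] med resid mm 0.93 area 2126 px [182. 224.]
b wrist centre [0.4903 0.2375] med resid mm 0.24 area 3471 px [200.  96.]
e wrist centre [0.4999 0.3613] med resid mm 0.33 area 1549 px [330.  82.]
```

```bash
python3 -m pendant '[[0,[-0.08,0.13,1],[0,0,0]],[0,[0,0,1],[0,0,0]],[0,[0,0,1],[0,0,0]],[0,[0,0,1],[0,0,0]],[0,[0,0,1],[0,0,0]],[0,[0,0,1],[0,0,0]],[0,[0,0,1],[0,0,0]],[0,[0,0,0.58],[0,0,0]],[0,[0,0,0],[0,0,0]],[0,[0,0,0],[0,0,0]]]'
python3 -c "
from h import *
goto([.604,.3102,.013],1.421)"
python3 -m pendant '[[255,[0,0,0],[0,0,0]],[255,[0,0,0],[0,0,0]],[255,[0,0,0],[0,0,0]],[255,[0,0,0],[0,0,0]],[255,[0,0,0],[0,0,0]],[255,[0,0,0],[0,0,0]]]' 25
```

```text
time_s: 20.6
ee_pos: [0.6045, 0.3115, 0.0134]
eef_rot: [0.235, 3.132, 0.001]
force: [0.3, 0.6, -1.1]
opening: 0.998
grasp_force: 0.0
tcp [0.6045 0.3115 0.0134] tool-y yaw 1.421 tool z [ 0.001  0.001 -1.   ]  shift units [ 0.01 -0.05  0.02]  turn about tool z -0.000 units (-0.0 deg)
time_s: 21.35
ee_pos: [0.6041, 0.3113, 0.013]
eef_rot: [0.235, 3.132, 0.001]
force: [-1.2, -1.3, 6.1]
opening: 0.765
grasp_force: 25.0
```

```bash
python3 -m pendant '[[255,[0,0,-0.3],[0,0,0]],[255,[0,0,-0.8],[0,0,0]],[255,[0,0,-1],[0,0,0]],[255,[0,0,-1],[0,0,0]],[255,[0,0,-1],[0,0,0]],[255,[0,0,-1],[0,0,0]],[255,[0,-0.5,-1],[0,0,0]],[255,[0,-1,-0.9],[0,0,0]],[255,[-0.07,-1,0],[0,0,0]],[255,[-0.07,-1,0],[0,0,0]],[255,[-0.07,-1,0],[0,0,0]],[255,[-0.07,-1,0],[0,0,0]]]'
python3 -m pendant '[[255,[-0.07,-1,0],[0,0,0]],[255,[-0.07,-1,0],[0,0,0]],[255,[-0.07,-1,0],[0,0,0]],[255,[-0.07,-1,0],[0,0,0]],[255,[-0.07,-1,0],[0,0,0]],[255,[-0.07,-1,0],[0,0,0]],[255,[-0.07,-1,0],[0,0,0]],[255,[0,-1,0],[0,0,0]],[255,[0,-1,0],[0,0,0]],[255,[0,-0.45,0],[0,0,0]],[255,[0,0,0],[0,0,0]],[255,[0,0,0],[0,0,0]]]'
cat > over.py <<'E'
from h import *
import sys
goto([.5637,-.0859,float(sys.argv[1])],1.421)
E
python3 over.py .098; python3 -c "
from h import *
shot('wrist','wa2.png')"
```

```text
time_s: 22.85
ee_pos: [0.5897, 0.1721, 0.1866]
eef_rot: [-0.236, -3.132, 0.001]
force: [-0.5, -0.7, -1.1]
opening: 0.765
grasp_force: 25.0
time_s: 24.35
ee_pos: [0.5672, -0.0601, 0.1873]
eef_rot: [-0.233, -3.133, -0.001]
force: [-0.8, -0.3, -0.6]
opening: 0.759
grasp_force: 25.0
tcp [ 0.5672 -0.0601  0.1873] tool-y yaw 1.422 tool z [-0.     0.001 -1.   ]  shift units [-0.01 -1.04  3.57]  turn about tool z 0.001 units (0.1 deg)
```

View pics/wa2.png

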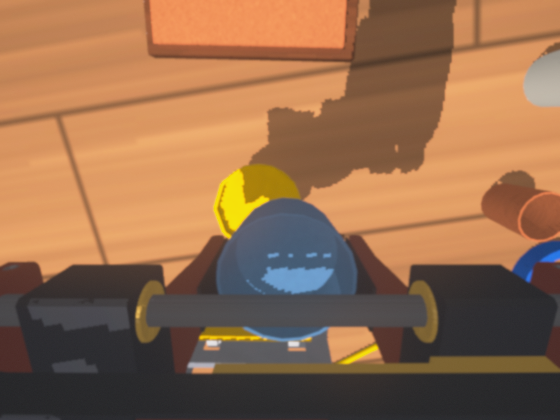

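Cup a is held upright, centred at column 287, with the seat just to its left at (257,205). I need one more unit in y, then down.

```bash
python3 -m pendant '[[255,[0,-0.5,0],[0,0,0]],[255,[0,-0.54,0],[0,0,0]],[255,[0,0,1],[0,0,0]],[255,[0,0,1],[0,0,0]],[255,[0,0,0.8],[0,0,0]],[255,[0,0,0],[0,0,0]],[255,[0,0,0],[0,0,0]]]'
python3 over.py .098
```

```text
time_s: 25.28
ee_pos: [0.5636, -0.0877, 0.1182]
eef_rot: [0.236, 3.132, -0.0]
force: [0.4, 0.4, -1.6]
opening: 0.756
grasp_force: 25.0
tcp [ 0.5636 -0.0877  0.1182] tool-y yaw 1.42 tool z [ 0.001 -0.    -1.   ]  shift units [0.01 0.07 0.81]  turn about tool z -0.000 units (-0.0 deg)
```

```bash
python3 -m pendant '[[255,[0,0.06,0.3],[0,0,0]],[255,[0,0,0.2],[0,0,0]],[255,[0,0,0.15],[0,0,0]],[255,[0,0,0.1],[0,0,0]],[255,[0,0,0],[0,0,0]]]'
python3 over.py .098
```

```text
time_s: 25.9
ee_pos: [0.5633, -0.0855, 0.0984]
eef_rot: [-0.235, -3.132, 0.0]
force: [-0.1, -0.7, -0.2]
opening: 0.762
grasp_force: 25.0
tcp [ 0.5633 -0.0855  0.0984] tool-y yaw 1.421 tool z [-0. -0. -1.]  shift units [-0.02 -0.01  0.02]  turn about tool z -0.000 units (-0.0 deg)
```

```bash
python3 -m pendant '[[255,[0,0,0.05],[0,0,0]],[255,[0,0,0],[0,0,0]],[0,[0,0,0],[0,0,0]],[0,[0,0,0],[0,0,0]],[0,[0,0,0],[0,0,0]],[0,[0,0,0],[0,0,0]],[0,[0,0,-0.5],[0,0,0]],[0,[0,0,-1],[0,0,0]],[0,[0,0,-1],[0,0,0]],[0,[0,0,-1],[0,0,0]],[0,[0,0,-1],[0,0,0]],[0,[0,0,0],[0,0,0]]]'
cat > chk.py <<'E'
from cup import *
import sys
b=float(sys.argv[2]);n=sys.argv[1];v=C[n];C[n]=(v[0],v[1],v[2],v[3]+b,v[4])
find(n,'wrist','chk_%s.png'%n,near=np.array([.5637,-.0859]))
if len(sys.argv)>3: find(sys.argv[3],'top',near=tuple(map(float,sys.argv[4:6])))
E
python3 chk.py a .084; python3 -c "
from cup import *
find('b','top',near=np.array([.49,.2375]));goto([.4903,.2375,.2],1.421)"
```

```text
time_s: 27.4
ee_pos: [0.5648, -0.0858, 0.2125]
eef_rot: [0.235, 3.128, 0.001]
force: [-0.6, -0.2, 0.3]
opening: 1.001
grasp_force: 0.0
a wrist centre [ 0.5617 -0.0855] med resid mm 0.61 area 4587 px [287. 209.]
b top centre [0.4885 0.2358] med resid mm 0.71 area 610 px [179. 241.]
tcp [ 0.5633 -0.0854  0.2099] tool-y yaw 1.421 tool z [ 0.  0. -1.]  shift units [ 4.81 12.34  0.4 ]  turn about tool z 0.000 units (0.0 deg)
```

```bash
python3 -c "
import cv2,numpy as np
a=cv2.imread('pics/chk_a.png')[60:300,180:400];cv2.imwrite('pics/c6.png',cv2.resize(a,None,fx=2,fy=2))"
```

```text
(no output)
```

View pics/c6.png

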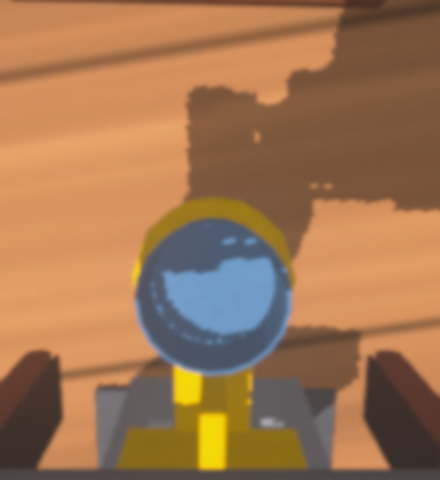

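Cup a stands upright inside the lip, concentric with the seat. On to cup b.

```bash
python3 -m pendant '[[0,[0.2,0.6,0],[0,0,0]],[0,[0.4,1,0],[0,0,0]],[0,[0.4,1,0],[0,0,0]],[0,[0.4,1,0],[0,0,0]],[0,[0.4,1,0],[0,0,0]],[0,[0.4,1,0],[0,0,0]],[0,[0.4,1,0],[0,0,0]],[0,[0.4,1,0],[0,0,0]],[0,[0.4,1,0],[0,0,0]],[0,[0.4,1,0],[0,0,0]],[0,[0.4,1,0],[0,0,0]],[0,[0.4,1,0],[0,0,0]]]'
python3 -m pendant '[[0,[0.2,0.74,0.2],[0,0,0]],[0,[0,0,0],[0,0,0]],[0,[0,0,0],[0,0,0]]]'
python3 cup.py b wb.png
```

```text
time_s: 29.0
ee_pos: [0.4914, 0.22, 0.2089]
eef_rot: [-0.233, -3.131, 0.001]
force: [-0.1, -0.8, -0.6]
opening: 0.999
grasp_force: 0.0
time_s: 29.38
ee_pos: [0.4908, 0.2363, 0.2045]
eef_rot: [-0.237, -3.132, 0.002]
force: [-0.0, 0.8, 0.7]
opening: 1.002
grasp_force: 0.0
b wrist centre [0.4902 0.2375] med resid mm 0.21 area 2572 px [288. 194.]
tcp [0.4911 0.2361 0.2047] tool-y yaw 1.419 tool z [-0.    -0.001 -1.   ]  shift units [0.04 0.05 0.19]  turn about tool z -0.001 units (-0.1 deg)
tcp [0.4911 0.2361 0.2047] tool-y yaw 1.419 tool z [-0.    -0.001 -1.   ]  shift units [0.04 0.06 6.75]  turn about tool z -0.001 units (-0.1 deg)
```

```bash
python3 -m pendant '[[0,[0.03,0.05,1],[0,0,0]],[0,[0,0,1],[0,0,0]],[0,[0,0,1],[0,0,0]],[0,[0,0,1],[0,0,0]],[0,[0,0,1],[0,0,0]],[0,[0,0,1],[0,0,0]],[0,[0,0,0.75],[0,0,0]],[0,[0,0,0],[0,0,0]],[0,[0,0,0],[0,0,0]],[0,[0,0,0],[0,0,0]]]'
python3 -c "
from h import *
goto([.4902,.2375,.036],1.421)"
python3 -m pendant '[[255,[0,0,0],[0,0,0]],[255,[0,0,0],[0,0,0]],[255,[0,0,0],[0,0,0]],[255,[0,0,0],[0,0,0]],[255,[0,0,0],[0,0,0]],[255,[0,0,0],[0,0,0]]]' 25
```

```text
time_s: 30.68
ee_pos: [0.491, 0.2389, 0.0371]
eef_rot: [0.236, 3.131, 0.002]
force: [0.4, -0.4, -0.3]
opening: 1.002
grasp_force: 0.0
tcp [0.491  0.2389 0.0371] tool-y yaw 1.421 tool z [ 0.002  0.001 -1.   ]  shift units [ 0.02 -0.06  0.05]  turn about tool z -0.000 units (-0.0 deg)
time_s: 31.42
ee_pos: [0.4902, 0.2388, 0.0363]
eef_rot: [-0.235, -3.133, -0.0]
force: [-1.8, -0.8, 3.4]
opening: 0.662
grasp_force: 25.0
```

```bash
python3 -m pendant '[[255,[0,0,-0.3],[0,0,0]],[255,[0,0,-0.8],[0,0,0]],[255,[0,0,-1],[0,0,0]],[255,[0,0,-1],[0,0,0]],[255,[0,0,-1],[0,0,0]],[255,[0,0,-1],[0,0,0]],[255,[-0.2,-0.4,-1],[0,0,0]],[255,[-0.4,-1,-0.5],[0,0,0]],[255,[-0.4,-1,0],[0,0,0]],[255,[-0.4,-1,0],[0,0,0]],[255,[-0.4,-1,0],[0,0,0]],[255,[-0.4,-1,0],[0,0,0]]]'
python3 -m pendant '[[255,[-0.4,-1,0],[0,0,0]],[255,[-0.4,-1,0],[0,0,0]],[255,[-0.4,-1,0],[0,0,0]],[255,[-0.4,-1,0],[0,0,0]],[255,[-0.4,-1,0],[0,0,0]],[255,[-0.4,-1,0],[0,0,0]],[255,[-0.22,-1,0],[0,0,0]],[255,[0,0,0],[0,0,0]],[255,[0,0,0],[0,0,0]],[255,[0,0,0],[0,0,0]]]'
python3 over.py .132
```

```text
time_s: 32.92
ee_pos: [0.5244, 0.0962, 0.2014]
eef_rot: [-0.235, -3.133, -0.0]
force: [-0.1, -0.4, -1.6]
opening: 0.659
grasp_force: 25.0
time_s: 34.17
ee_pos: [0.5631, -0.0842, 0.2011]
eef_rot: [-0.232, -3.133, -0.001]
force: [-1.0, 0.3, -1.0]
opening: 0.662
grasp_force: 25.0
tcp [ 0.5631 -0.0842  0.2011] tool-y yaw 1.423 tool z [-0.     0.001 -1.   ]  shift units [-0.03 -0.07  2.77]  turn about tool z 0.001 units (0.1 deg)
```

```bash
python3 -m pendant '[[255,[0,-0.06,0.6],[0,0,0]],[255,[0,0,0.8],[0,0,0]],[255,[0,0,0.5],[0,0,0]],[255,[0,0,0.4],[0,0,0]],[255,[0,0,0.2],[0,0,0]],[255,[0,0,0.12],[0,0,0]],[255,[0,0,0],[0,0,0]]]'
python3 over.py .132
```

```text
time_s: 35.05
ee_pos: [0.5631, -0.0872, 0.1358]
eef_rot: [0.235, 3.132, 0.0]
force: [-0.1, 0.0, -1.4]
opening: 0.66
grasp_force: 25.0
tcp [ 0.5631 -0.0872  0.1358] tool-y yaw 1.421 tool z [ 0.  0. -1.]  shift units [-0.02  0.05  0.15]  turn about tool z 0.000 units (0.0 deg)
```

```bash
python3 -m pendant '[[255,[0,0.05,0.08],[0,0,0]],[255,[0,0,0.06],[0,0,0]],[255,[0,0,0],[0,0,0]]]'
python3 over.py .132
python3 -m pendant '[[255,[0,0,0.03],[0,0,0]],[255,[0,0,0],[0,0,0]],[0,[0,0,0],[0,0,0]],[0,[0,0,0],[0,0,0]],[0,[0,0,0],[0,0,0]],[0,[0,0,0],[0,0,0]],[0,[0,0,0],[0,0,0]],[0,[0,0,-0.5],[0,0,0]],[0,[0,0,-1],[0,0,0]],[0,[0,0,-1],[0,0,0]],[0,[0,0,-1],[0,0,0]],[0,[0,0,0],[0,0,0]]]'
python3 chk.py b .096 c .62 .19; python3 -c "
from h import *
goto([.6192,.1893,.2],1.421)"
```

```text
time_s: 35.42
ee_pos: [0.563, -0.0859, 0.1321]
eef_rot: [-0.235, -3.133, -0.0]
force: [-0.3, -0.7, -1.5]
opening: 0.661
grasp_force: 25.0
tcp [ 0.563  -0.0859  0.1321] tool-y yaw 1.421 tool z [-0.  0. -1.]  shift units [-0.03  0.01  0.  ]  turn about tool z 0.000 units (0.0 deg)
time_s: 36.92
ee_pos: [0.5646, -0.0862, 0.2215]
eef_rot: [0.235, 3.128, 0.001]
force: [-0.9, 0.1, 0.2]
opening: 0.997
grasp_force: 0.0
b wrist centre [ 0.5606 -0.0859] med resid mm 0.27 area 4710 px [287. 208.]
b wrist centre [ 0.5618 -0.1217] med resid mm 2.05 area 240 px [252. 251.]
b wrist centre [ 0.5701 -0.0581] med resid mm 2.34 area 188 px [318. 251.]
c top centre [0.6174 0.1871] med resid mm 0.57 area 483 px [202. 183.]
tcp [ 0.563  -0.0859  0.219 ] tool-y yaw 1.421 tool z [ 0.  0. -1.]  shift units [-0.58 11.22  0.76]  turn about tool z 0.000 units (0.0 deg)
```

```bash
python3 chk.py b .096
python3 -m pendant '[[0,[0,0.6,0],[0,0,0]],[0,[-0.05,1,0],[0,0,0]],[0,[-0.05,1,0],[0,0,0]],[0,[-0.05,1,0],[0,0,0]],[0,[-0.05,1,0],[0,0,0]],[0,[-0.05,1,0],[0,0,0]],[0,[-0.05,1,0],[0,0,0]],[0,[-0.05,1,0],[0,0,0]],[0,[-0.05,1,0],[0,0,0]],[0,[-0.05,1,0],[0,0,0]],[0,[-0.05,1,0.3],[0,0,0]],[0,[-0.05,0.6,0.3],[0,0,0]]]'
python3 -m pendant '[[0,[0,0,0],[0,0,0]],[0,[0,0,0],[0,0,0]],[0,[0,0,0],[0,0,0]]]'
python3 cup.py c wc.png
```

```text
b wrist centre [ 0.5608 -0.0859] med resid mm 0.22 area 4803 px [287. 211.]
b wrist centre [ 0.6176 -0.1182] med resid mm nan area 118 px [256. 252.]
b wrist centre [ 0.6246 -0.0703] med resid mm nan area 126 px [317. 252.]
time_s: 38.58
ee_pos: [0.6184, 0.1911, 0.203]
eef_rot: [-0.232, -3.132, -0.0]
force: [0.1, 0.1, -0.4]
opening: 1.002
grasp_force: 0.0
time_s: 38.95
ee_pos: [0.6187, 0.1875, 0.2043]
eef_rot: [0.238, 3.132, -0.0]
force: [-0.1, 0.2, 0.5]
opening: 1.0
grasp_force: 0.0
c wrist centre [0.6195 0.1895] med resid mm 0.26 area 2087 px [289. 197.]
tcp [0.6187 0.1877 0.2043] tool-y yaw 1.419 tool z [ 0.001 -0.    -1.   ]  shift units [-0.02  0.08  0.17]  turn about tool z -0.001 units (-0.1 deg)
tcp [0.6187 0.1877 0.2043] tool-y yaw 1.419 tool z [ 0.001 -0.    -1.   ]  shift units [-0.02  0.08  6.33]  turn about tool z -0.001 units (-0.1 deg)
  return _methods._mean(a, axis=axis, dtype=dtype,
  ret = ret.dtype.type(ret / rcount)
```

```bash
python3 -m pendant '[[0,[-0.02,0.06,1],[0,0,0]],[0,[0,0,1],[0,0,0]],[0,[0,0,1],[0,0,0]],[0,[0,0,1],[0,0,0]],[0,[0,0,1],[0,0,0]],[0,[0,0,0.9],[0,0,0]],[0,[0,0,0.43],[0,0,0]],[0,[0,0,0],[0,0,0]],[0,[0,0,0],[0,0,0]],[0,[0,0,0],[0,0,0]]]'
python3 -c "
from h import *
goto([.6195,.1895,.046],1.421)"
python3 -m pendant '[[255,[0,0,0],[0,0,0]],[255,[0,0,0],[0,0,0]],[255,[0,0,0],[0,0,0]],[255,[0,0,0],[0,0,0]],[255,[0,0,0],[0,0,0]],[255,[0,0,0],[0,0,0]],[255,[0,0,0],[0,0,0]]]' 25
```

```text
time_s: 40.25
ee_pos: [0.6199, 0.1905, 0.0467]
eef_rot: [0.235, 3.131, 0.001]
force: [0.6, 0.1, 0.4]
opening: 1.0
grasp_force: 0.0
tcp [0.6199 0.1905 0.0467] tool-y yaw 1.421 tool z [ 0.002  0.001 -1.   ]  shift units [ 0.01 -0.04  0.03]  turn about tool z -0.000 units (-0.0 deg)
time_s: 41.12
ee_pos: [0.6192, 0.1903, 0.0457]
eef_rot: [-0.235, -3.133, -0.0]
force: [0.1, 0.3, -0.0]
opening: 0.587
grasp_force: 25.0
```

```bash
python3 -m pendant '[[255,[0,0,-0.3],[0,0,0]],[255,[0,0,-0.8],[0,0,0]],[255,[0,0,-1],[0,0,0]],[255,[0,0,-1],[0,0,0]],[255,[0,0,-1],[0,0,0]],[255,[0,0,-1],[0,0,0]],[255,[0,0,-1],[0,0,0]],[255,[0,-0.5,-0.9],[0,0,0]],[255,[0.05,-1,0],[0,0,0]],[255,[0.05,-1,0],[0,0,0]],[255,[0.05,-1,0],[0,0,0]],[255,[0.05,-1,0],[0,0,0]]]'
python3 -m pendant '[[255,[0.05,-1,0],[0,0,0]],[255,[0.1,-1,0],[0,0,0]],[255,[0.1,-1,0],[0,0,0]],[255,[0.1,-1,0],[0,0,0]],[255,[0.1,-1,0],[0,0,0]],[255,[0,-1,0],[0,0,0]],[255,[0,-0.77,0],[0,0,0]],[255,[0,0,0],[0,0,0]],[255,[0,0,0],[0,0,0]],[255,[0,0,0],[0,0,0]]]'
sed -i 's/.5637,-.0859,float/.5615,-.0859,float/' over.py;python3 over.py .154
```

```text
time_s: 42.62
ee_pos: [0.5964, 0.0773, 0.2198]
eef_rot: [-0.237, -3.131, 0.001]
force: [0.5, -0.1, -1.1]
opening: 0.587
grasp_force: 25.0
time_s: 43.88
ee_pos: [0.5613, -0.0846, 0.2205]
eef_rot: [-0.232, -3.133, -0.001]
force: [-0.2, -0.1, -1.8]
opening: 0.587
grasp_force: 25.0
tcp [ 0.5613 -0.0846  0.2205] tool-y yaw 1.423 tool z [-0.  0. -1.]  shift units [-0.02 -0.05  2.66]  turn about tool z 0.001 units (0.1 deg)
```

```bash
python3 -m pendant '[[255,[0,0,0.6],[0,0,0]],[255,[0,0,0.8],[0,0,0]],[255,[0,0,0.5],[0,0,0]],[255,[0,0,0.3],[0,0,0]],[255,[0,0,0.2],[0,0,0]],[255,[0,0,0.1],[0,0,0]],[255,[0,0,0],[0,0,0]]]'
python3 over.py .154
```

```text
time_s: 44.75
ee_pos: [0.5612, -0.0859, 0.1583]
eef_rot: [0.235, 3.132, 0.0]
force: [0.8, -0.5, -0.4]
opening: 0.587
grasp_force: 25.0
tcp [ 0.5612 -0.0859  0.1583] tool-y yaw 1.421 tool z [ 0.  0. -1.]  shift units [-0.01  0.    0.17]  turn about tool z -0.000 units (-0.0 deg)
```

```bash
python3 -m pendant '[[255,[0,0,0.08],[0,0,0]],[255,[0,0,0.07],[0,0,0]],[255,[0,0,0.03],[0,0,0]],[255,[0,0,0],[0,0,0]],[0,[0,0,0],[0,0,0]],[0,[0,0,0],[0,0,0]],[0,[0,0,0],[0,0,0]],[0,[0,0,-0.2],[0,0,0]],[0,[0,0,-0.8],[0,0,0]],[0,[0,0,-1],[0,0,0]],[0,[0,0,-1],[0,0,0]],[0,[0,0,0],[0,0,0]]]'
python3 -m pendant '[[0,[0,0,0],[0,0,0]],[0,[0,0,0],[0,0,0]]]'
python3 chk.py c .108;python3 -c "
from h import *
goto([.5,.3613,.23],1.421)"
```

```text
time_s: 46.25
ee_pos: [0.5624, -0.0861, 0.2308]
eef_rot: [0.235, 3.129, 0.001]
force: [1.0, 0.5, 0.5]
opening: 1.0
grasp_force: 0.0
time_s: 46.5
ee_pos: [0.5604, -0.0858, 0.2276]
eef_rot: [-0.235, -3.131, 0.0]
force: [-0.3, -0.5, 0.2]
opening: 0.999
grasp_force: 0.0
c wrist centre [ 0.5582 -0.0859] med resid mm 0.66 area 3410 px [286. 220.]
tcp [ 0.5605 -0.0858  0.2277] tool-y yaw 1.421 tool z [-0.002 -0.    -1.   ]  shift units [ 5.06 17.32 -0.09]  turn about tool z 0.000 units (0.0 deg)
```

The check mask is cut off at row 255, which biases x here. I'll back off a little on the way to cup e and re-measure.

```bash
python3 -m pendant '[[0,[-0.5,0,-0.5],[0,0,0]],[0,[-0.5,0,-0.5],[0,0,0]],[0,[0,0,0],[0,0,0]],[0,[0,0,0],[0,0,0]],[0,[0,0,0],[0,0,0]]]'
python3 chk.py c .108; python3 chk.py b .096;python3 chk.py a .084; python3 -c "
from h import *
goto([.5,.3613,.23],1.421)"
```

```text
time_s: 47.18
ee_pos: [0.585, -0.0896, 0.2529]
eef_rot: [-0.235, -3.131, -0.0]
force: [0.2, -0.3, -0.3]
opening: 0.997
grasp_force: 0.0
c wrist centre [ 0.5572 -0.0862] med resid mm 1.32 area 2697 px [286. 183.]
b wrist centre [ 0.5617 -0.0872] med resid mm 1.2 area 644 px [295. 161.]
tcp [ 0.5854 -0.0896  0.2533] tool-y yaw 1.421 tool z [-0.001  0.    -1.   ]  shift units [ 6.07 17.32  0.94]  turn about tool z -0.000 units (-0.0 deg)
```

```bash
python3 -c "
from h import *
im=cv2.imread('pics/chk_c.png');H=cv2.cvtColor(im,cv2.COLOR_BGR2HSV)
for r in range(136,236,2): print(r,H[r,286].tolist(),end=' ')
print()
for c in range(240,332,3): print(c,H[185,c].tolist(),end=' ')
p=ctrl.camera_params('wrist')
print('\nexpected rim px c centre .5615:',proj(p,[[.5615,-.0859,.173],[.5615-.026,-.0859,.173],[.5615+.026,-.0859,.173],[.5615,-.0599,.173]]).round(1))
print('b rim',proj(p,[[.5615-.03,-.0859,.151],[.5615+.03,-.0859,.151]]).round(1),'a rim',proj(p,[[.5615-.034,-.0859,.129],[.5615+.034,-.0859,.129]]).round(1))
"
```

```text
136 [15, 147, 130] 138 [21, 208, 152] 140 [22, 228, 158] 142 [22, 214, 156] 144 [19, 90, 122] 146 [115, 30, 101] 148 [14, 28, 157] 150 [15, 37, 165] 152 [11, 77, 156] 154 [10, 148, 140] 156 [10, 154, 137] 158 [10, 154, 137] 160 [10, 154, 137] 162 [10, 155, 138] 164 [10, 154, 139] 166 [10, 155, 140] 168 [10, 158, 139] 170 [10, 153, 140] 172 [10, 155, 140] 174 [10, 154, 141] 176 [10, 157, 140] 178 [10, 154, 141] 180 [10, 156, 141] 182 [10, 158, 142] 184 [10, 153, 142] 186 [10, 153, 142] 188 [10, 151, 140] 190 [10, 154, 139] 192 [10, 153, 138] 194 [10, 153, 138] 196 [10, 153, 138] 198 [10, 155, 130] 200 [10, 151, 130] 202 [11, 155, 130] 204 [11, 156, 131] 206 [11, 156, 131] 208 [10, 156, 132] 210 [10, 155, 135] 212 [10, 165, 198] 214 [14, 183, 190] 216 [21, 221, 143] 218 [22, 228, 142] 220 [22, 226, 141] 222 [22, 230, 142] 224 [22, 221, 142] 226 [22, 226, 142] 228 [23, 240, 171] 230 [25, 244, 237] 232 [26, 245, 245] 234 [27, 245, 245] 
240 [13, 143, 219] 243 [13, 142, 219] 246 [13, 144, 220] 249 [13, 143, 219] 252 [12, 128, 205] 255 [10, 78, 150] 258 [10, 151, 132] 261 [10, 151, 130] 264 [10, 150, 129] 267 [10, 152, 136] 270 [10, 153, 143] 273 [10, 156, 141] 276 [10, 154, 139] 279 [10, 156, 141] 282 [10, 156, 141] 285 [10, 156, 142] 288 [10, 154, 139] 291 [10, 154, 137] 294 [10, 155, 146] 297 [9, 165, 210] 300 [10, 164, 223] 303 [10, 163, 185] 306 [10, 159, 152] 309 [10, 152, 134] 312 [10, 154, 129] 315 [10, 150, 134] 318 [11, 48, 153] 321 [8, 79, 151] 324 [13, 140, 218] 327 [13, 143, 218] 330 [13, 142, 217] 
expected rim px c centre .5615: [[287.2 185.1]
 [282.4 153.2]
 [291.7 215.3]
 [318.7 180.4]]
b rim [[282.  146.6]
 [291.9 212.8]] a rim [[281.7 141. ]
 [292.1 210.7]]
```

Checked along column 286, the cup c rim spans rows 153–213, as expected for a nested cup at x ≈ 0.561. Cup e next.

```bash
python3 -m pendant '[[0,[0.2,0.5,0],[0,0,0]],[0,[0.35,1,0],[0,0,0]],[0,[0.35,1,0],[0,0,0]],[0,[0.35,1,0],[0,0,0]],[0,[0.35,1,0],[0,0,0]],[0,[0.35,1,0],[0,0,0]],[0,[0.35,1,0],[0,0,0]],[0,[0.35,1,0],[0,0,0]],[0,[0.35,1,0],[0,0,0]],[0,[0.35,1,0],[0,0,0]],[0,[0.35,1,0],[0,0,0]],[0,[0.35,1,0],[0,0,0]]]'
python3 -m pendant '[[0,[0.35,1,0],[0,0,0]],[0,[0.35,1,0],[0,0,0]],[0,[0.35,1,0],[0,0,0]],[0,[0.35,1,0],[0,0,0]],[0,[0.35,1,0.4],[0,0,0]],[0,[0.2,0.8,0.5],[0,0,0]],[0,[0,0,0],[0,0,0]],[0,[0,0,0],[0,0,0]],[0,[0,0,0],[0,0,0]]]'
python3 cup.py e we.png
```

```text
time_s: 48.82
ee_pos: [0.5277, 0.2115, 0.2537]
eef_rot: [-0.234, -3.133, -0.001]
force: [0.5, -0.1, 0.4]
opening: 1.002
grasp_force: 0.0
time_s: 49.95
ee_pos: [0.5028, 0.3592, 0.2317]
eef_rot: [0.238, 3.132, 0.0]
force: [0.5, -0.1, -0.7]
opening: 0.999
grasp_force: 0.0
e wrist centre [0.4987 0.3623] med resid mm 0.34 area 1008 px [289. 190.]
tcp [0.5027 0.3593 0.2317] tool-y yaw 1.419 tool z [ 0.001  0.    -1.   ]  shift units [0.18 0.09 1.27]  turn about tool z -0.001 units (-0.1 deg)
tcp [0.5027 0.3593 0.2317] tool-y yaw 1.419 tool z [ 0.001  0.    -1.   ]  shift units [0.18 0.09 6.79]  turn about tool z -0.001 units (-0.1 deg)
```

```bash
python3 -m pendant '[[0,[0.17,0.07,1],[0,0,0]],[0,[0,0,1],[0,0,0]],[0,[0,0,1],[0,0,0]],[0,[0,0,1],[0,0,0]],[0,[0,0,1],[0,0,0]],[0,[0,0,1],[0,0,0]],[0,[0,0,0.79],[0,0,0]],[0,[0,0,0],[0,0,0]],[0,[0,0,0],[0,0,0]],[0,[0,0,0],[0,0,0]]]'
python3 -c "
from h import *
goto([.4987,.3623,.062],1.421)"
python3 -m pendant '[[255,[0,0,0],[0,0,0]],[255,[0,0,0],[0,0,0]],[255,[0,0,0],[0,0,0]],[255,[0,0,0],[0,0,0]],[255,[0,0,0],[0,0,0]],[255,[0,0,0],[0,0,0]],[255,[0,0,0],[0,0,0]],[255,[0,0,0],[0,0,0]]]' 25
```

```text
time_s: 51.25
ee_pos: [0.4988, 0.3632, 0.0625]
eef_rot: [0.235, 3.131, 0.002]
force: [-0.2, 0.3, 0.5]
opening: 0.999
grasp_force: 0.0
tcp [0.4988 0.3632 0.0625] tool-y yaw 1.421 tool z [ 0.001  0.001 -1.   ]  shift units [-0.   -0.04  0.02]  turn about tool z -0.000 units (-0.0 deg)
time_s: 52.25
ee_pos: [0.4981, 0.3628, 0.0614]
eef_rot: [0.235, 3.133, 0.0]
force: [0.5, 0.3, -0.3]
opening: 0.407
grasp_force: 25.0
```

```bash
python3 -m pendant '[[255,[0,0,-0.3],[0,0,0]],[255,[0,0,-0.8],[0,0,0]],[255,[0,0,-1],[0,0,0]],[255,[0,0,-1],[0,0,0]],[255,[0,0,-1],[0,0,0]],[255,[0,0,-1],[0,0,0]],[255,[0,0,-1],[0,0,0]],[255,[0,-0.38,-1],[0,0,0]],[255,[-0.3,-1,-0.6],[0,0,0]],[255,[-0.3,-1,0],[0,0,0]],[255,[-0.3,-1,0],[0,0,0]],[255,[-0.3,-1,0],[0,0,0]]]'
python3 -m pendant '[[255,[-0.3,-1,0],[0,0,0]],[255,[-0.3,-1,0],[0,0,0]],[255,[-0.3,-1,0],[0,0,0]],[255,[-0.3,-1,0],[0,0,0]],[255,[-0.3,-1,0],[0,0,0]],[255,[-0.3,-1,0],[0,0,0]],[255,[-0.3,-1,0],[0,0,0]],[255,[-0.3,-1,0],[0,0,0]],[255,[-0.3,-1,0],[0,0,0]],[255,[-0.3,-1,0],[0,0,0]],[255,[-0.3,-1,0],[0,0,0]],[255,[-0.3,-1,0],[0,0,0]]]'
python3 -m pendant '[[255,[-0.35,-1,0],[0,0,0]],[255,[0,0,0],[0,0,0]],[255,[0,0,0],[0,0,0]],[255,[0,0,0],[0,0,0]]]'
sed -i 's/.5615,-.0859,float/.5610,-.0859,float/' over.py;python3 over.py .182
```

```text
time_s: 53.75
ee_pos: [0.5116, 0.2471, 0.2545]
eef_rot: [0.238, 3.132, -0.001]
force: [-0.6, -0.7, -1.2]
opening: 0.407
grasp_force: 25.0
time_s: 55.25
ee_pos: [0.5547, -0.0627, 0.2544]
eef_rot: [-0.238, -3.132, -0.0]
force: [-0.4, 0.4, -0.3]
opening: 0.406
grasp_force: 25.0
time_s: 55.75
ee_pos: [0.5603, -0.085, 0.2539]
eef_rot: [-0.233, -3.133, -0.001]
force: [-0.4, -0.6, -1.5]
opening: 0.406
grasp_force: 25.0
tcp [ 0.5603 -0.085   0.2539] tool-y yaw 1.423 tool z [-0.     0.001 -1.   ]  shift units [-0.03 -0.03  2.88]  turn about tool z 0.001 units (0.1 deg)
```

```bash
python3 -m pendant '[[255,[-0.02,0,0.6],[0,0,0]],[255,[0,0,0.8],[0,0,0]],[255,[0,0,0.6],[0,0,0]],[255,[0,0,0.4],[0,0,0]],[255,[0,0,0.2],[0,0,0]],[255,[0,0,0.1],[0,0,0]],[255,[0,0,0],[0,0,0]]]'
python3 over.py .182
python3 -m pendant '[[255,[0,0,0.08],[0,0,0]],[255,[0,0,0.07],[0,0,0]],[255,[0,0,0],[0,0,0]],[255,[0,0,0],[0,0,0]]]'
python3 over.py .182
```

```text
time_s: 56.62
ee_pos: [0.5612, -0.0862, 0.1866]
eef_rot: [0.235, 3.132, 0.0]
force: [-0.8, 0.3, -0.5]
opening: 0.407
grasp_force: 25.0
tcp [ 0.5612 -0.0862  0.1866] tool-y yaw 1.421 tool z [ 0.  0. -1.]  shift units [0.01 0.01 0.19]  turn about tool z -0.000 units (-0.0 deg)
time_s: 57.12
ee_pos: [0.5611, -0.0861, 0.1827]
eef_rot: [0.235, 3.133, 0.0]
force: [0.1, -0.2, -0.5]
opening: 0.405
grasp_force: 25.0
tcp [ 0.5611 -0.0861  0.1827] tool-y yaw 1.421 tool z [ 0.  0. -1.]  shift units [0.   0.01 0.03]  turn about tool z 0.000 units (0.0 deg)
```

```bash
python3 -m pendant '[[255,[0,0,0.04],[0,0,0]],[255,[0,0,0],[0,0,0]],[0,[0,0,0],[0,0,0]],[0,[0,0,0],[0,0,0]],[0,[0,0,0],[0,0,0]],[0,[0,0,-0.2],[0,0,0]],[0,[0,0,-0.8],[0,0,0]],[0,[0,0,-1],[0,0,0]],[0,[0,0,-1],[0,0,0]],[0,[0,0,-1],[0,0,0]],[0,[0,0,-1],[0,0,0]],[0,[0,0,-1],[0,0,0]]]'
python3 -m pendant '[[0,[0.5,0.7,0],[0,0,0]],[0,[0.5,1,0],[0,0,0]],[0,[0.5,1,0],[0,0,0]],[0,[0.5,1,0],[0,0,0]],[0,[0.5,1,0],[0,0,0]],[0,[0.5,1,0],[0,0,0]],[0,[0,0,0],[0,0,0]],[0,[0,0,0],[0,0,0]],[0,[0,0,0],[0,0,0]]]'
python3 -c "
from h import *
p,s=shot('scene');q,t=shot('top')
X=[.5615,-.0859]
print('scene expected: e rim',proj(p,[[*X,.205]]).round(0),'c rim',proj(p,[[*X,.173]]).round(0),'b rim',proj(p,[[*X,.151]]).round(0),'a rim',proj(p,[[*X,.129]]).round(0))
c=proj(p,[[*X,.14]])[0].astype(int);d=proj(q,[[*X,.14]])[0].astype(int)
f=lambda im,c:cv2.resize(im[c[1]-60:c[1]+60,c[0]-65:c[0]+65],(400,369),interpolation=cv2.INTER_CUBIC)
o=np.hstack([f(s,c),f(t,d)]);print(c,d)
f=cv2.resize(s,(400,300));cv2.imwrite('pics/fin.png',np.vstack([o[:369],np.hstack([cv2.resize(s,(300,225)),cv2.resize(t,(300,225)),np.zeros((225,200,3),np.uint8)])]))"
```

```text
time_s: 58.62
ee_pos: [0.561, -0.0863, 0.3329]
eef_rot: [0.235, 3.132, 0.0]
force: [-0.4, -0.3, -0.4]
opening: 1.0
grasp_force: 0.0
time_s: 59.75
ee_pos: [0.5085, 0.0645, 0.3317]
eef_rot: [0.238, 3.132, -0.0]
force: [-0.6, 0.2, 0.3]
opening: 1.001
grasp_force: 0.0
scene expected: e rim [[261. 158.]] c rim [[261. 169.]] b rim [[261. 175.]] a rim [[262. 182.]]
[261 178] [327 201]
```

View pics/fin.png

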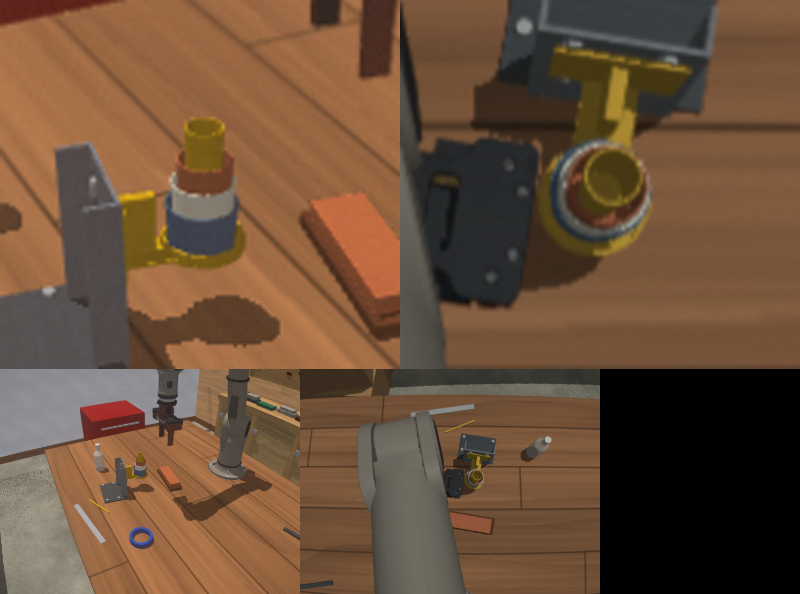

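The four cups are nested upright on the seat. The yellow rim is at scene pixel (262,159), against (261,158) expected, and the bench has no other cups. Handing in.

```bash
python3 -c "
from plant import ctrl
print(ctrl.sign_off())"
```

```text
the job is handed in; nothing more can be done
None
```

The holder hangs home in the two upper slot rows, and the four cups on the bench (blue, white, terracotta, yellow) are nested upright in it; I handed the job in at about 60 s, and no verdict came back.

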